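Clear the cobbler's cutting board and put the stock away

TASK

The heeling job is finished, so clear the cutting board: put every scrap (old heel, crepe, cork, sole leather and red rubber offcuts) into the black scrap tub, and put the good stock that was left out (tack box, eyelet tin, thread spool) away in the drawer that stands ajar: pull it out far enough to lay them in, then slide it fully shut. Some of these may not be there today; do not disturb the sandal or the glue jar.

Things in the scene. Friction and masses are not known exactly. Their poses are not given: they have to be found in the camera images.
- board: white plastic cutting board, fixed to the bench, 290 mm (its x) by 300 mm (its y), 6 mm thick, thin grey cut marks; all the scraps and stock lie on it at the start. Origin: centre of its underside, on the bench.
- scrap_tub: black open-topped plastic scrap tub with a yellow disc on two sides, outside 200 mm (its x) by 180 mm (its y) by 70 mm high, walls and floor 5 mm, standing fixed on the bench left or right of the board. Origin: centre of its underside.
- cabinet: low pale wooden findings unit with a single drawer, fixed on the bench on the other side of the board from the tub. Carcass 246 mm wide (its y), 240 mm deep (its +x, away from the drawer front), 68 mm high. Origin: bottom centre of the carcass's front edge; the drawer slides out along its -x, towards the robot's side.
- drawer (a joint): how far the drawer is pulled out, m: 0 fully shut (back of the drawer front against the carcass's front edge), 0.17 at its stop; starts ajar, 0.045 to 0.075. Slides easily both ways (about 2 N), stays where it is left, and carries its contents along; no latch.
- drawer_front (a point): centre of the outer face of the drawer front (darker wood, 242 mm wide, 52 mm high, 14 mm thick, from 8 to 60 mm above the bench); moves with the drawer. Axes as the cabinet's.
- drawer_handle (a point): middle of the brass bar handle, 100 mm long along the cabinet's y, 11 mm thick, its centre line 38 mm out from the drawer front and 36 mm above the bench; moves with the drawer.
- drawer_floor (a point): point on the drawer's inner floor, on its centre line, 18 mm above the bench; axes as the cabinet's, moves with the drawer. Inside, the drawer runs from 100 mm before it (-x, front) to 114 mm behind it and 104 mm to either side, walls 34 mm high. Only the part pulled out of the carcass is open above; free height under the carcass top is 42 mm over this floor.
- old_heel: scrap: worn black rubber shoe heel, D-shaped, straight back edge at its x = -24 mm and round at x = +23 mm, 46 mm wide (y), 18 mm high, about 40 g. Origin: on its underside, at the centre of the round part.
- crepe_strip: scrap: honey-coloured crepe rubber strip, 60 mm (its x) by 24 mm (y) by 18 mm high, about 25 g. Origin: centre of its underside.
- cork_step: scrap: cork heel-lift offcut with a step, 48 mm (its x) by 32 mm (y), 22 mm high from x = -24 to +6 mm and 11 mm high beyond, about 20 g. Origin: centre of its underside.
- sole_corner: scrap: brown L-shaped offcut of sole leather, 18 mm high: one leg 56 mm (its x, -28 to +28 mm) by 22 mm (y, -11 to +11 mm), the other 22 mm wide (x from +6 to +28 mm) reaching to y = +37 mm, about 30 g. Origin: underside, middle of the 56 mm leg.
- toe_chunk: scrap: red rubber sole chunk, 44 mm (its x, -22 to +22 mm) by 30 mm (y), with a pointed end reaching x = +36 mm, 18 mm high, about 30 g. Origin: underside, centre of the 44 by 30 mm block.
- tack_box: good stock: closed cardboard box of tacks with a white band and a blue patch on top, 62 mm (its x) by 44 mm (y) by 28 mm high, about 110 g. Origin: centre of its underside.
- eyelet_tin: good stock: round flat metal tin with a blue lid, 54 mm across, 24 mm high, lying flat, about 80 g. Origin: centre of its underside.
- thread_spool: good stock: spool of purple thread with pale wooden ends, standing upright, 42 mm across, 36 mm high, about 60 g. Origin: centre of its underside.
- sandal: black strappy sandal with a cork footbed, beyond the board; about 85 mm (its x) by 245 mm (its y), 66 mm high, lying about along the world's y. Not part of the job. Origin: underside, middle of the sole.
- glue_jar: amber glass jar of glue with a red lid, 64 mm across, 85 mm high, beyond the board beside the sandal. Not part of the job. Origin: centre of its underside.

How it is judged:
On the way, in this order (a step that is already met when the one before it is completed fails the run):
1. all the good stock that is out lies released inside the drawer while it is still open (x of tack_box in the frame of drawer_floor between -0.102 and 0.116 m and y of tack_box in the frame of drawer_floor between -0.104 and 0.104 m and z of tack_box in the frame of drawer_floor between -0.004 and 0.04 m and contact force between the fingers and tack_box below 0.1 N and x of eyelet_tin in the frame of drawer_floor between -0.102 and 0.116 m and y of eyelet_tin in the frame of drawer_floor between -0.104 and 0.104 m and z of eyelet_tin in the frame of drawer_floor between -0.004 and 0.04 m and contact force between the fingers and eyelet_tin below 0.1 N and x of thread_spool in the frame of drawer_floor between -0.102 and 0.116 m and y of thread_spool in the frame of drawer_floor between -0.104 and 0.104 m and z of thread_spool in the frame of drawer_floor between -0.004 and 0.04 m and contact force between the fingers and thread_spool below 0.1 N and value of joint drawer above 0.04 m), for 0.2 s.
2. the drawer is slid fully shut (value of joint drawer below 0.006 m), for 0.2 s.
At the end, for the whole second after the job is handed in: Every scrap present lies at rest inside the scrap tub below its rim, every piece of good stock present lies at rest inside the drawer, and the drawer is shut to within 6 mm (x of old_heel in the frame of scrap_tub between -0.097 and 0.097 m and y of old_heel in the frame of scrap_tub between -0.087 and 0.087 m and z of old_heel in the frame of scrap_tub between -0.002 and 0.065 m and linear speed of each of old_heel, crepe_strip, cork_step, sole_corner, toe_chunk, tack_box, eyelet_tin, thread_spool below 0.03 m/s and x of crepe_strip in the frame of scrap_tub between -0.097 and 0.097 m and y of crepe_strip in the frame of scrap_tub between -0.087 and 0.087 m and z of crepe_strip in the frame of scrap_tub between -0.002 and 0.065 m and x of cork_step in the frame of scrap_tub between -0.097 and 0.097 m and y of cork_step in the frame of scrap_tub between -0.087 and 0.087 m and z of cork_step in the frame of scrap_tub between -0.002 and 0.065 m and x of sole_corner in the frame of scrap_tub between -0.097 and 0.097 m and y of sole_corner in the frame of scrap_tub between -0.087 and 0.087 m and z of sole_corner in the frame of scrap_tub between -0.002 and 0.065 m and x of toe_chunk in the frame of scrap_tub between -0.097 and 0.097 m and y of toe_chunk in the frame of scrap_tub between -0.087 and 0.087 m and z of toe_chunk in the frame of scrap_tub between -0.002 and 0.065 m and x of tack_box in the frame of drawer_floor between -0.102 and 0.116 m and y of tack_box in the frame of drawer_floor between -0.104 and 0.104 m and z of tack_box in the frame of drawer_floor between -0.004 and 0.04 m and x of eyelet_tin in the frame of drawer_floor between -0.102 and 0.116 m and y of eyelet_tin in the frame of drawer_floor between -0.104 and 0.104 m and z of eyelet_tin in the frame of drawer_floor between -0.004 and 0.04 m and x of thread_spool in the frame of drawer_floor between -0.102 and 0.116 m and y of thread_spool in the frame of drawer_floor between -0.104 and 0.104 m and z of thread_spool in the frame of drawer_floor between -0.004 and 0.04 m and value of joint drawer below 0.006 m); the robot touches nothing.
It fails at once if the sandal is shifted by more than 30 mm (distance of sandal from where it was at the start of the episode above 0.03 m).
It fails at once if the glue jar is shifted by more than 30 mm (distance of glue_jar from where it was at the start of the episode above 0.03 m).
Of old_heel, crepe_strip, cork_step, sole_corner, toe_chunk only 4 to 5 are there at a start; the rules pass over those that are not, and their reading is None.
Of tack_box, eyelet_tin, thread_spool only 2 to 3 are there at a start; the rules pass over those that are not, and their reading is None.
At some moment in a run one of old_heel, crepe_strip, cork_step, sole_corner, toe_chunk, tack_box, eyelet_tin, thread_spool may be knocked a few centimetres aside while the robot is not near it.
Once in a run the grip may slacken for a moment while it holds something.
It also fails if it takes over 210 s, if anything falls off the work surface, if the arm or the gripper's body presses on something with over 40 N, if the wrist force passes 120 N, or if a joint passes its speed limit or range.

ROBOT

A 6-joint arm with a two-finger parallel gripper is mounted at the origin on the work surface. World frame = base frame: x ahead of the robot, y to its left, z up, the work surface at z = 0. Lengths are in m, angles in rad, forces in N, time in s.
With the tool pointing down it reaches from about 0.35 to 0.775 m from the base axis. Payload 7.3 kg.
Tool frame: the origin (TCP) lies midway between the tips of the shut fingers; the grasp point (between the pads) lies 19 mm behind it; z points along the fingers, x is the direction in which the jaws open and shut, and the axes are right-handed (so a half turn about z gives the same grasp; the last joint's range is limited). The gripper opens to 92 mm and grips with 3 to 60 N. Pads are 19 mm wide; open, the fingers measure 130 mm over their backs; the gripper's body (75 mm by 190 mm) begins 47 mm behind the grasp point.
Start: joints at [-0.146, 0.342, 1.524, -0, 1.275, -0.146], TCP at [0.525, 0, 0.227] pointing down, gripper open.
Joint ranges: [-2.53, 2.53], [-0.77, 2.02], [0.04, 2.7], [-1, 4.14], [0.28, 2.66], [-3.11, 3.11]. Speed limits (rad/s): [2.57, 2.57, 3.14, 3.14, 3.14, 3.14].

INTERFACE

Orientations are given as a rotation vector (axis times angle).
In Python, from rig import sensors, eyes, arm gives the robot as it stands.
- The arm moves only by the tool drive_tool, never from a script. Its argument "steps" is a list of rows, each an object with "hand": the closure in counts, from 0 (fully open) to 255 (shut); "travel": the shift along the world's x, y, z in mm, a list of three; "twist": the turn about the world's z in degrees. In form: [{"hand": hand, "travel": [x, y, z], "twist": twist}, ...]. A call has 1 to 8 rows; each row is the pose to reach, as a shift and turn from the pose commanded when the call began; what a row does not reach only later rows make up. A row lasts 1/10 s, in which the tool goes at most 50 mm and 8.59 degrees, less where a joint would pass 70% of its speed; a pose out of reach is approached as far as the arm can. A call with a gripper value outside its range is refused whole. The fingers move at their own pace and stop on an object; the grip force is fixed at half the most. Time passes only in rows, so rows that repeat a pose let the fingers close. It gives the time, the measured TCP pose, the force and the opening at its end, in the units of the state.
- sensors.get_obs(): the state, without advancing time (a new reading comes with each control period).
- eyes.read_camera(name): name is "scene" or "side" or "wrist"; returns a dict with "img" (480x640x3 uint8, red, green, blue), "fx", "fy", "cx", "cy" (pixels), "cam_to_world" (4x4, takes a point from camera to world coordinates); the wrist camera has in their place "mount" (4x4, takes a point from camera to tool coordinates, whose origin is the TCP and whose axes are the tool frame's). Camera axes: x right, y up, looking along -z (the intrinsics and any distortion apply to the point x, -y, -z); pixel columns grow to the right and rows downward; lengths in m; the calibration is good to about 2 mm. The wrist camera is an equidistant fisheye: a pixel r from the principal point sees the ray r / f radians off the axis. A picture is of the moment at which its call begins: read the wrist's pose just before it. There is no depth.
- arm.finish_job(): hands the job in, once; it reports no verdict.
The state is a dict: "time": time; "joint_pos": joint angles; "joint_vel": joint speeds; "joint_efforts": joint torques, N m; "ee_pos": TCP position; "tool_rot": TCP orientation; "wrist_force": force on the tool from outside, world axes, zero at the start; "wrist_torque": the same for the moment, N m; "gripper_width": opening from 0.0 (shut) to 1.0 (fully open).
Only numpy, scipy, OpenCV 4.12 (cv2) and the standard library are available. Lean on these libraries where they do the work, as an engineer would, in place of code of your own. Each camera call takes 0.05 s, during which the arm holds its last target.

## Working session

There is one attempt and no reset: what is moved stays moved. The work goes in short steps, Python scripts to look and compute and a tool call to move; the robot and the scene stay as the last step left them, time stands still between calls to the robot, and variables do not carry over. Pictures are saved under pics/ and viewed, and the job is handed in when it is done.

Besides the shell and the picture viewer there is one more tool, called after "Request:" as name(argument=value, ...) on one line, values as JSON. drive_tool: Moves the arm, as the interface text tells. Its arguments: {"type":"object","properties":{"steps":{"type":"array"}},"required":["steps"]}

```bash
mkdir -p pics; ls; python3 - <<'E'
from rig import sensors, eyes, arm
import cv2,numpy as np
print(sensors.get_obs())
for n in ["scene","side","wrist"]:
    c=eyes.read_camera(n); cv2.imwrite(f"pics/{n}0.png",c["img"][:,:,::-1])
    print(n,{k:(np.round(v,4).tolist() if not np.isscalar(v) else v) for k,v in c.items() if k!="img"})
E
```

```text
pics
{'time': 0.0, 'joint_pos': array([-1.46000343e-01,  3.42735378e-01,  1.52498640e+00, -2.59282418e-05,
        1.27539698e+00, -1.45998298e-01]), 'joint_vel': array([ 6.96519840e-04,  1.47467595e-03,  8.16980743e-04, -1.80161930e-04,
        6.33170001e-04, -2.67369351e-06]), 'joint_efforts': array([ 7.61924657e-04, -4.31245601e+01, -2.44219762e+01,  7.17750052e-02,
        5.59406646e-02, -1.04314388e-04]), 'ee_pos': array([5.24606196e-01, 7.20109486e-05, 2.26049079e-01]), 'tool_rot': array([-3.14139427e+00, -8.67357519e-06,  2.37721535e-03]), 'wrist_force': array([ 0.27819709, -0.42448199,  0.56981689]), 'wrist_torque': array([ 0.00296499,  0.02746289, -0.00578859]), 'gripper_width': 1.0049698276088677}
scene {'fx': 510.33895456456156, 'fy': 510.33895456456156, 'cx': 310.020857402573, 'cy': 251.24762552840048, 'cam_to_world': [[-0.2989, -0.7849, 0.5428, 1.1477], [0.9543, -0.2472, 0.168, 0.1606], [0.0023, 0.5682, 0.8229, 0.8308], [0.0, 0.0, 0.0, 1.0]]}
side {'fx': 434.3519352996873, 'fy': 434.3519352996873, 'cx': 320.72872350398734, 'cy': 245.79336613008095, 'cam_to_world': [[-0.8358, 0.2699, -0.4781, 0.1905], [-0.5485, -0.4469, 0.7066, 0.6166], [-0.023, 0.8529, 0.5216, 0.5001], [0.0, 0.0, 0.0, 1.0]]}
wrist {'fx': 371.64829954431775, 'fy': 371.64829954431775, 'cx': 316.9446643040062, 'cy': 238.75999070716833, 'mount': [[1.0, -0.0003, 0.0006, 0.0], [-0.0001, -0.9574, -0.2888, -0.0775], [0.0007, 0.2888, -0.9574, -0.1566], [0.0, 0.0, 0.0, 1.0]]}
```

View pics/scene0.png

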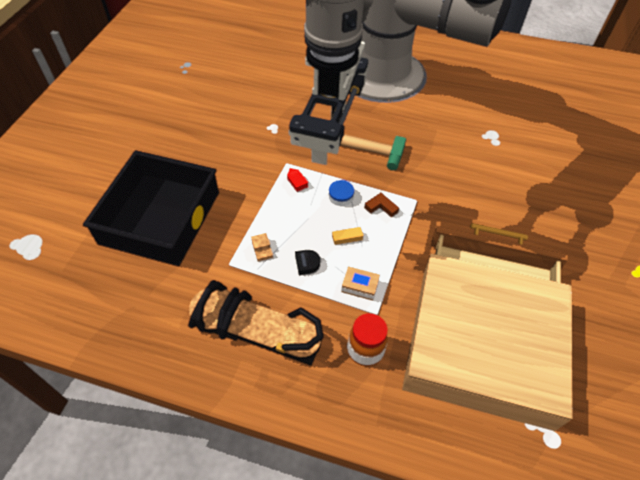

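View pics/side0.png

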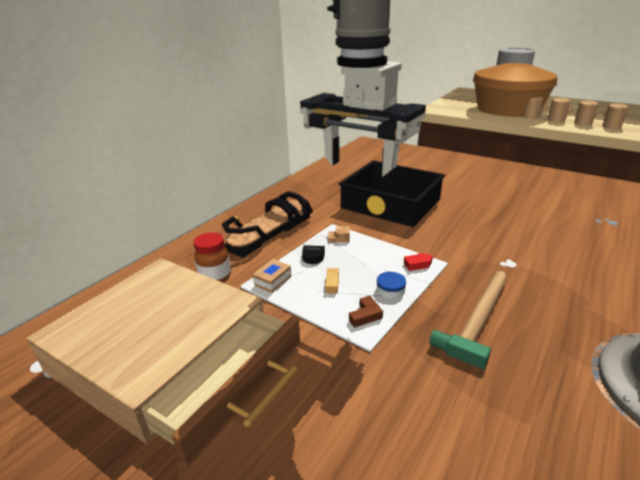

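View pics/wrist0.png

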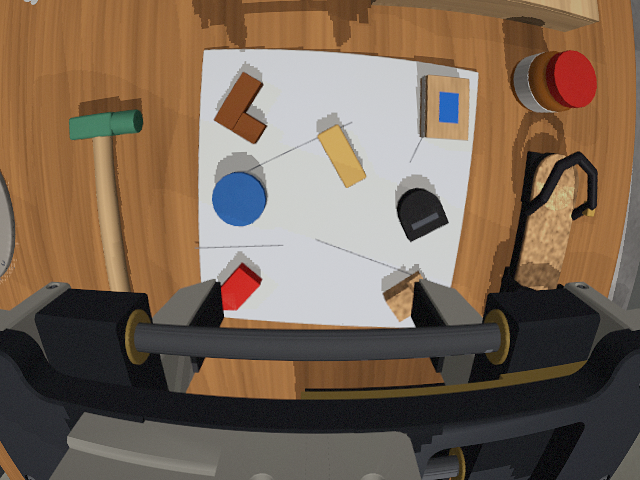

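The picture shows 7 items: the red chunk, tin, L leather, crepe, heel, cork and tack box. The spool is absent. The tub is on the −y side and the cabinet on the +y side. I'll write helpers and take enlarged crops.

```bash
cat > h.py <<'E'
from rig import sensors, eyes, arm
import cv2,numpy as np
from scipy.spatial.transform import Rotation as R
def tcp():
    o=sensors.get_obs(); T=np.eye(4); T[:3,:3]=R.from_rotvec(o["tool_rot"]).as_matrix(); T[:3,3]=o["ee_pos"]; return T
def snap(n,name):
    T=tcp(); c=eyes.read_camera(n)
    if n=="wrist": c["cam_to_world"]=T@np.array(c["mount"])
    cv2.imwrite(f"pics/{name}.png",c["img"][:,:,::-1]); np.save(f"pics/{name}.npy",np.array([n=="wrist",c["fx"],c["cx"],c["cy"]]+list(np.array(c["cam_to_world"]).ravel())))
    return c
def crop(name,u0,v0,u1,v1,s,out):
    im=cv2.imread(f"pics/{name}.png")[v0:v1,u0:u1]; im=cv2.resize(im,None,fx=s,fy=s,interpolation=cv2.INTER_CUBIC)
    for u in range((u0//20+1)*20,u1,20): cv2.putText(im,str(u),((u-u0)*s-10,10),0,.35,(255,0,255),1); cv2.line(im,((u-u0)*s,12),((u-u0)*s,18),(255,0,255),1)
    for v in range((v0//20+1)*20,v1,20): cv2.putText(im,str(v),(0,(v-v0)*s+4),0,.35,(255,0,255),1); cv2.line(im,(24,(v-v0)*s),(30,(v-v0)*s),(255,0,255),1)
    cv2.imwrite(f"pics/{out}.png",im)
def ray(name,u,v):
    p=np.load(f"pics/{name}.npy"); w,f,cx,cy=p[:4]; T=p[4:].reshape(4,4)
    d=np.array([u-cx,v-cy])
    if w:
        r=np.hypot(*d); th=r/f; k=np.sin(th)/max(r,1e-9); q=np.array([d[0]*k,-d[1]*k,-np.cos(th)])
    else: q=np.array([d[0]/f,-d[1]/f,-1])
    q=T[:3,:3]@q; return T[:3,3],q/np.linalg.norm(q)
def onz(name,u,v,z):
    o,d=ray(name,u,v); return o+d*(z-o[2])/d[2]
def tri(*l):
    A=np.zeros((3,3));b=np.zeros(3)
    rs=[ray(*x) for x in l]
    for o,d in rs:
        P=np.eye(3)-np.outer(d,d);A+=P;b+=P@o
    x=np.linalg.solve(A,b); return np.round(x,4),[round(float(np.linalg.norm((np.eye(3)-np.outer(d,d))@(x-o)))*1000,1) for o,d in rs]
def proj(name,X):
    p=np.load(f"pics/{name}.npy"); w,f,cx,cy=p[:4]; T=p[4:].reshape(4,4)
    q=np.linalg.inv(T)@np.r_[X,1]; q=q[:3]
    if w:
        r=np.hypot(q[0],q[1]); th=np.arctan2(r,-q[2]); return cx+f*th*q[0]/r, cy-f*th*q[1]/r
    return cx+f*q[0]/-q[2], cy+f*q[1]/q[2]
E
python3 - <<'E'
from h import *
for n in ["scene","side","wrist"]: snap(n,n+"1")
crop("wrist1",190,30,490,330,2,"w1c")
crop("scene1",225,155,425,315,4,"s1c")
crop("side1",240,215,450,345,3,"d1c")
E
```

```text
(no output)
```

View pics/w1c.png

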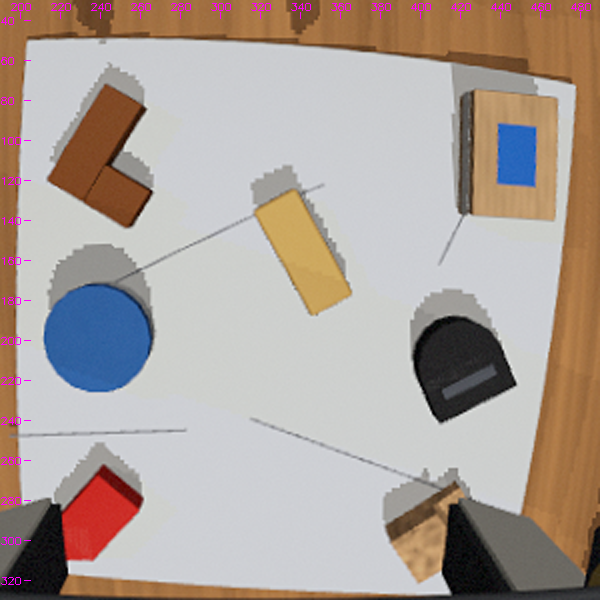

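View pics/s1c.png

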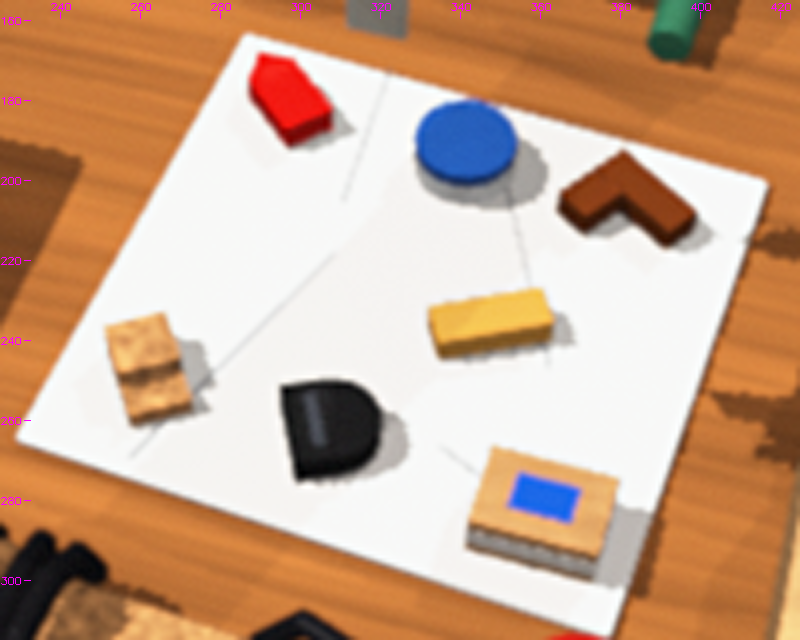

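View pics/d1c.png

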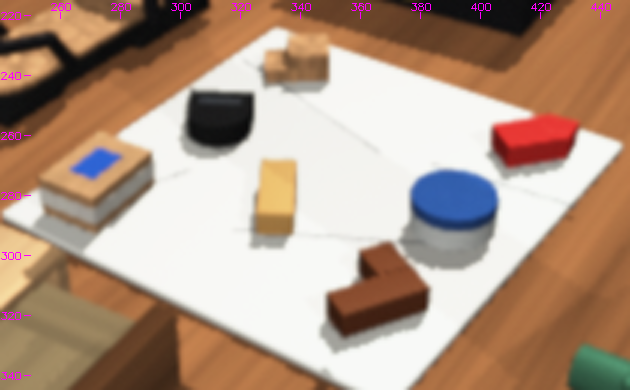

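```bash
python3 - <<'E'
from h import *
W=lambda a,b:("wrist1",a/2+190,b/2+30)
S=lambda a,b:("scene1",a/4+225,b/4+155)
D=lambda a,b:("side1",a/3+240,b/3+215)
P={"tackA(side near tub)":(W(474,90),S(620,480)),"tack b":(W(557,98),S(597,557)),"tack c":(W(555,220),S(468,530)),"tack d":(W(468,215),S(492,446)),
"crepe a":(W(297,188),S(553,322)),"crepe b":(W(254,212),S(541,290)),"crepe c":(W(313,315),S(429,309)),"crepe d":(W(352,294),S(438,345)),
"L outer":(W(48,179),S(625,150)),"L long end1":(W(106,84),S(695,210)),"L long end2":(W(146,108),S(668,233)),"L inner":(W(107,164),S(622,190)),"L sh1":(W(131,227),S(560,205)),"L sh2":(W(152,191),S(580,222)),
"tin":(W(98,338),S(466,141),D(455,198)),
"heel b1":(W(441,422),S(282,386),D(193,93)),"heel b2":(W(516,383),S(298,480)),
"red tip":(S(262,54),D(578,122)),"red b1":(S(330,108),D(492,125)),"red b1w":(S(330,108),W(102,465)),"red b2":(S(290,130),W(142,502)),"red s":(S(250,84),D(545,115)),
"cork1":(S(106,325),D(328,38)),"cork lowend":(S(190,405),D(265,52)),
}
for k,v in P.items(): print(k,*tri(*v))
for k,z in [("board corners",.006)]:
  for p in [(247,33),(768,182),(612,635),(18,437)]: print(onz(*S(*p),z).round(4))
  for p in [(25,40),(576,85),(518,600)]: print("w",onz(*W(*p),z).round(4))
E
```

```text
tackA(side near tub) [0.6303 0.1357 0.0278] [0.6, 0.6]
tack b [0.6739 0.1354 0.0287] [0.2, 0.2]
tack c [0.6756 0.0746 0.0251] [1.3, 1.3]
tack d [0.6287 0.0739 0.0261] [0.8, 0.8]
crepe a [0.5452 0.0837 0.0199] [0.2, 0.2]
crepe b [0.5245 0.0722 0.0155] [0.7, 0.7]
crepe c [0.5539 0.0217 0.0173] [1.2, 1.2]
crepe d [0.5733 0.0322 0.0165] [0.9, 0.9]
L outer [0.4218 0.0917 0.0162] [0.8, 0.8]
L long end1 [0.4528 0.1365 0.0188] [0.4, 0.4]
L long end2 [0.472  0.125  0.0184] [1.1, 1.1]
L inner [0.4533 0.0971 0.0211] [0.4, 0.4]
L sh1 [0.4625 0.0664 0.0089] [1.6, 1.6]
L sh2 [0.4745 0.0819 0.0142] [0.8, 0.8]
tin [0.4467 0.0109 0.0246] [0.4, 1.7, 1.7]
heel b1 [ 0.6346 -0.0219  0.0299] [17.6, 8.3, 24.6]
heel b2 [ 0.665  -0.0121  0.0119] [2.7, 2.7]
red tip [ 0.4155 -0.1124  0.0215] [2.7, 2.7]
red b1 [ 0.4549 -0.0608  0.0353] [1.7, 1.7]
red b1w [ 0.4433 -0.0615  0.0185] [2.6, 2.6]
red b2 [ 0.4647 -0.0791  0.02  ] [0.0, 0.0]
red s [ 0.438  -0.1115  0.0205] [2.2, 2.2]
cork1 [ 0.6147 -0.1254  0.0239] [1.2, 1.2]
cork lowend [ 0.6431 -0.0742  0.0248] [6.5, 6.5]
[ 0.3917 -0.1286  0.006 ]
[0.4116 0.1686 0.006 ]
[0.698  0.1507 0.006 ]
[ 0.6794 -0.1469  0.006 ]
w [0.407  0.1662 0.006 ]
w [0.6947 0.1475 0.006 ]
w [ 0.6866 -0.153   0.006 ]
```

```bash
python3 - <<'E'
from h import *
crop("scene1",395,220,595,430,3,"s1d")
crop("side1",20,250,310,480,2,"d1d")
crop("scene1",75,140,235,270,4,"s1t")
E
```

```text
(no output)
```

View pics/s1d.png

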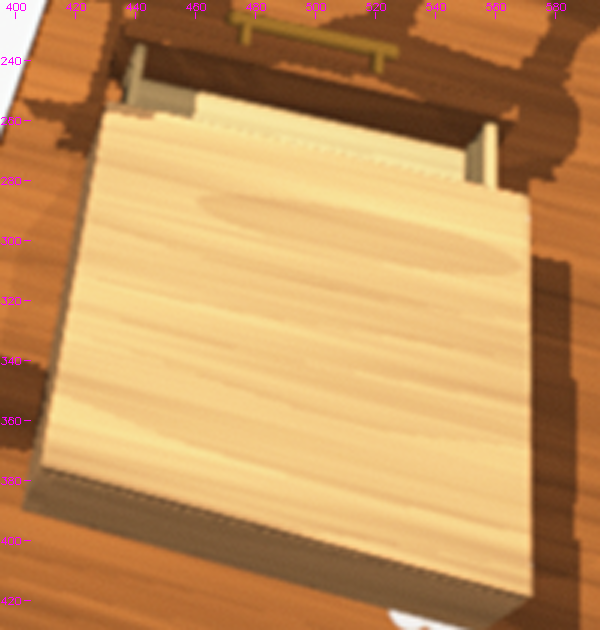

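View pics/d1d.png

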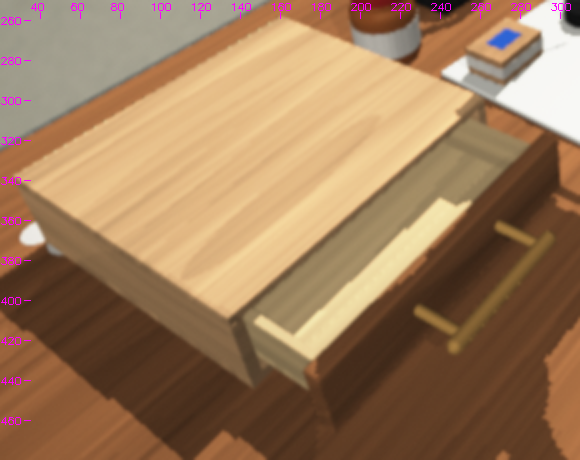

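View pics/s1t.png

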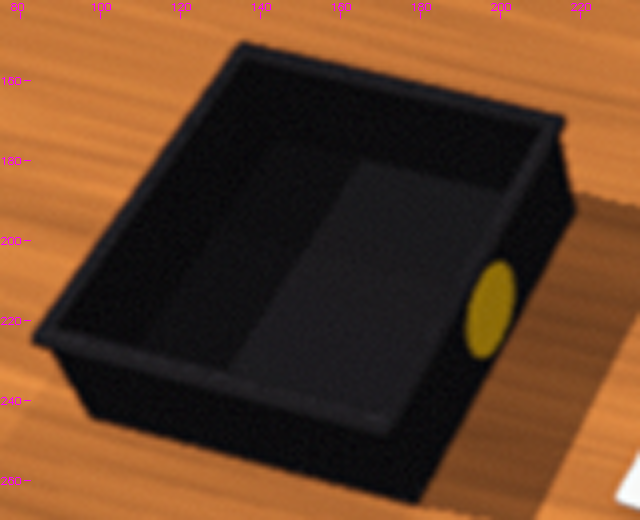

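```bash
python3 - <<'E'
from h import *
S=lambda a,b:("scene1",a/3+395,b/3+220)
T=lambda a,b:("scene1",a/4+75,b/4+140)
D=lambda a,b:("side1",a/2+20,b/2+250)
for n,a,b in [("carc front R",(103,110),(483,98)),("carc front L",(530,195),(232,320)),("carc back L",(532,597),(22,185)),("handle R",(233,17),(550,237)),("handle L",(397,50),(455,348)),]:
    print(n,tri(S(*a),D(*b)), onz(*S(*a),.068 if 'c' in n[:4] else .036).round(4))
print("back R",onz(*S(40,467),.068))
print("handleL/R side",onz(*D(550,237),.036).round(4),onz(*D(455,348),.036).round(4))
for p in [(242,45),(564,122),(388,432),(35,338)]: print("tub rim",onz(*T(*p),.070).round(4))
E
```

```text
carc front R (array([0.5847, 0.2125, 0.0613]), [2.2, 2.2]) [0.5912 0.2137 0.068 ]
carc front L (array([0.5729, 0.4596, 0.065 ]), [2.0, 2.0]) [0.5759 0.4603 0.068 ]
carc back L (array([0.8111, 0.4664, 0.0587]), [3.3, 3.3]) [0.8161 0.466  0.068 ]
handle R (array([0.467 , 0.2834, 0.0347]), [1.7, 1.7]) [0.4693 0.2845 0.036 ]
handle L (array([0.4632, 0.3875, 0.0356]), [1.6, 1.6]) [0.4645 0.3887 0.036 ]
back R [0.82303336 0.22097268 0.068     ]
handleL/R side [0.4657 0.2825 0.036 ] [0.4623 0.3861 0.036 ]
tub rim [ 0.5129 -0.4192  0.07  ]
tub rim [ 0.5129 -0.2367  0.07  ]
tub rim [ 0.7144 -0.2363  0.07  ]
tub rim [ 0.7153 -0.4182  0.07  ]
```

Cabinet is at about (0.581, 0.336) with about 2° of yaw, and the drawer is out about 62 mm. First I'll go over the handle gap with the fingers shut and jaws along y, to hook the bar.

Request:
drive_tool(steps=[{"hand":255,"travel":[-4,45,0],"twist":8.5},{"hand":255,"travel":[-8,90,0],"twist":17},{"hand":255,"travel":[-12,135,-10],"twist":25.5},{"hand":255,"travel":[-16,180,-20],"twist":34},{"hand":255,"travel":[-21,225,-30],"twist":42.5},{"hand":255,"travel":[-26,270,-40],"twist":51},{"hand":255,"travel":[-31,305,-50],"twist":59.5},{"hand":255,"travel":[-37,336,-60],"twist":68}])

```text
time: 1.1
ee_pos: [0.4874, 0.338, 0.1661]
tool_rot: [-2.598, -1.766, -0.0]
wrist_force: [-0.1, -0.6, 0.5]
gripper_width: 0.353
```

Request:
drive_tool(steps=[{"hand":255,"travel":[0,0,0],"twist":8.5},{"hand":255,"travel":[0,0,0],"twist":17},{"hand":255,"travel":[0,0,0],"twist":24},{"hand":255,"travel":[0,0,0],"twist":24}])

```text
time: 1.5
ee_pos: [0.4879, 0.3361, 0.1665]
tool_rot: [-2.181, -2.261, 0.0]
wrist_force: [0.6, -1.0, 0.1]
gripper_width: 0.022
```

```bash
python3 - <<'E'
from h import *
o=sensors.get_obs(); print(o["time"],o["ee_pos"],o["tool_rot"],o["joint_pos"],o["wrist_force"],tcp()[:3,:3].round(3))
snap("wrist","w2")
E
```

```text
1.5 [0.48789401 0.33611713 0.16653551] [-2.18078268e+00 -2.26116310e+00  4.78467097e-04] [ 4.73911635e-01  5.15436679e-01  1.41971497e+00  4.47703208e-05
  1.20677726e+00 -1.13308822e+00] [ 0.60171177 -0.96289753  0.07129927] [[-0.036  0.999 -0.   ]
 [ 0.999  0.036 -0.   ]
 [-0.    -0.    -1.   ]]
```

View pics/w2.png

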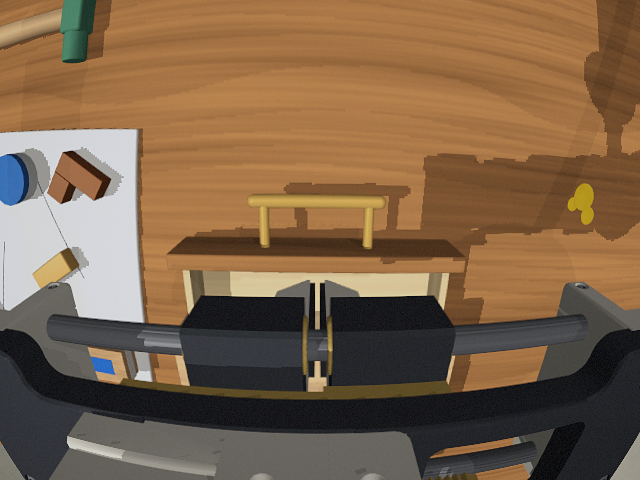

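The handle bar runs from (247,201) to (386,202), and the top edges of the drawer front lie at rows ~255 and 271.

```bash
python3 - <<'E'
from h import *
for p,z in [((247,201),.036),((386,202),.036),((316,201),.036),((167,254),.06),((465,258),.06),((316,240),.06),((181,268),.06),((316,257),.06),((316,272),.06)]: print(p,onz("w2",*p,z).round(4))
print(tri(("w2",247,201),("scene1",233/3+395,17/3+220)),tri(("w2",386,202),("scene1",397/3+395,50/3+220)))
E
```

```text
(247, 201) [0.4668 0.2791 0.036 ]
(386, 202) [0.4636 0.3895 0.036 ]
(316, 201) [0.4652 0.3339 0.036 ]
(167, 254) [0.5058 0.2171 0.06  ]
(465, 258) [0.5006 0.4537 0.06  ]
(316, 240) [0.4899 0.3348 0.06  ]
(181, 268) [0.5171 0.2283 0.06  ]
(316, 257) [0.5032 0.3353 0.06  ]
(316, 272) [0.5153 0.3357 0.06  ]
(array([0.4677, 0.2818, 0.0355]), [2.9, 2.9]) (array([0.4637, 0.3893, 0.0351]), [0.3, 0.3])
```

Request:
drive_tool(steps=[{"hand":255,"travel":[-1,0,-45],"twist":0},{"hand":255,"travel":[-1,0,-85],"twist":0},{"hand":255,"travel":[-1,0,-110],"twist":0},{"hand":255,"travel":[-1,0,-130],"twist":0},{"hand":255,"travel":[-1,0,-144],"twist":0},{"hand":255,"travel":[-1,0,-144],"twist":0}])

```text
time: 2.15
ee_pos: [0.486, 0.3354, 0.021]
tool_rot: [-2.184, -2.257, 0.005]
wrist_force: [-0.4, -0.1, 0.4]
gripper_width: 0.006
```

Request:
drive_tool(steps=[{"hand":255,"travel":[-8,0,0],"twist":0},{"hand":255,"travel":[-20,0,0],"twist":0},{"hand":255,"travel":[-36,-1,0],"twist":0},{"hand":255,"travel":[-52,-1,0],"twist":0},{"hand":255,"travel":[-68,-2,0],"twist":0},{"hand":255,"travel":[-84,-2,0],"twist":0},{"hand":255,"travel":[-96,-3,0],"twist":0},{"hand":255,"travel":[-104,-3,0],"twist":0}])

```text
time: 2.95
ee_pos: [0.3823, 0.3334, 0.0238]
tool_rot: [2.182, 2.26, 0.003]
wrist_force: [2.4, -0.8, 1.4]
gripper_width: 0.005
```

Request:
drive_tool(steps=[{"hand":255,"travel":[6,0,0],"twist":0},{"hand":255,"travel":[6,0,45],"twist":0},{"hand":200,"travel":[6,0,90],"twist":0},{"hand":150,"travel":[30,-20,130],"twist":-8.5},{"hand":70,"travel":[60,-45,150],"twist":-17},{"hand":70,"travel":[90,-75,150],"twist":-25.5},{"hand":70,"travel":[125,-105,150],"twist":-34},{"hand":70,"travel":[160,-135,150],"twist":-42.5}])

```text
time: 3.75
ee_pos: [0.5446, 0.1964, 0.1732]
tool_rot: [-2.857, -1.306, -0.001]
wrist_force: [-0.5, 0.3, 0.7]
gripper_width: 0.478
```

Request:
drive_tool(steps=[{"hand":70,"travel":[30,-25,0],"twist":-8.5},{"hand":70,"travel":[60,-50,0],"twist":-17},{"hand":70,"travel":[90,-75,0],"twist":-25.5},{"hand":70,"travel":[108,-93,0],"twist":-34},{"hand":70,"travel":[108,-93,0],"twist":-42.5},{"hand":70,"travel":[108,-93,0],"twist":-49.5},{"hand":70,"travel":[108,-93,0],"twist":-49.5}])

```text
time: 4.45
ee_pos: [0.6514, 0.1042, 0.1723]
tool_rot: [3.142, -0.003, -0.001]
wrist_force: [0.0, -0.2, 0.1]
gripper_width: 0.728
```

```bash
python3 - <<'E'
from h import *
o=sensors.get_obs(); print(o["time"],o["ee_pos"],o["tool_rot"],o["gripper_width"],o["wrist_force"],tcp()[:3,:3].round(3))
snap("wrist","w3");snap("scene","s3")
E
```

```text
4.45 [0.65136149 0.10422504 0.17229721] [ 3.14158537e+00 -3.12772222e-03 -1.19258200e-03] 0.7279637591870408 [ 0.00121874 -0.21068501  0.13747915] [[ 1.    -0.002 -0.001]
 [-0.002 -1.    -0.   ]
 [-0.001  0.    -1.   ]]
```

View pics/w3.png

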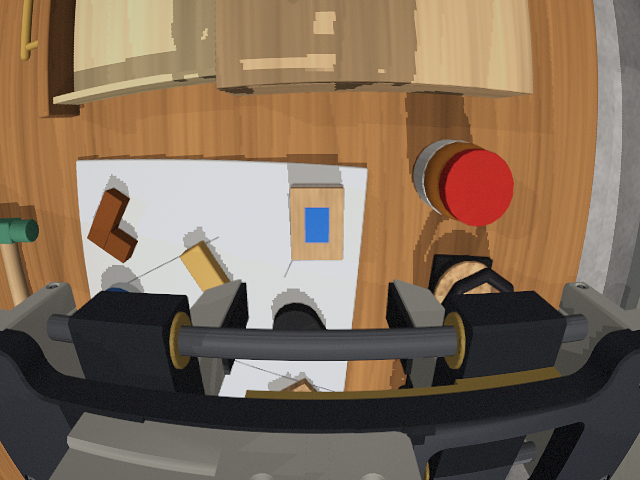

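View pics/s3.png

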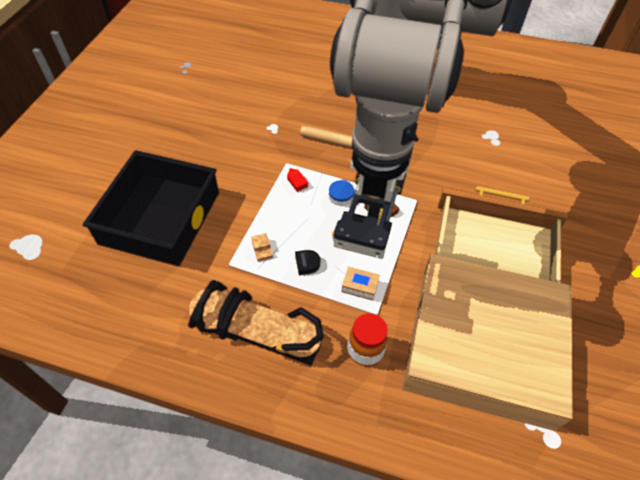

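```bash
python3 - <<'E'
from h import *
P=[onz("w3",*p,.034) for p in [(290,187),(343,187),(344,260),(291,260)]]
print(np.round(P,4),np.mean(P,0)); print(onz("w3",478,187,.085))
for n,a in [("A",(290,187)),("b",(343,187)),("c",(344,260)),("d",(291,260))]:
  s={"A":(620,480),"b":(597,557),"c":(468,530),"d":(492,446)}[n]
  print(tri(("w3",*a),("scene1",s[0]/4+225,s[1]/4+155)))
E
```

```text
[[0.6295 0.1362 0.034 ]
 [0.672  0.1361 0.034 ]
 [0.6739 0.074  0.034 ]
 [0.6291 0.0741 0.034 ]] [0.65114351 0.10507374 0.034     ]
[0.76474509 0.14610552 0.085     ]
(array([0.6291, 0.1356, 0.0266]), [0.6, 0.6])
(array([0.6726, 0.1353, 0.0267]), [0.3, 0.3])
(array([0.6753, 0.0738, 0.0268]), [2.5, 2.5])
(array([0.6293, 0.0736, 0.0285]), [1.5, 1.5])
```

Request:
drive_tool(steps=[{"hand":70,"travel":[0,1,-45],"twist":0},{"hand":70,"travel":[0,1,-90],"twist":0},{"hand":70,"travel":[0,1,-125],"twist":0},{"hand":70,"travel":[0,1,-148],"twist":0},{"hand":70,"travel":[0,1,-160],"twist":0},{"hand":255,"travel":[0,1,-160],"twist":0},{"hand":255,"travel":[0,1,-160],"twist":0},{"hand":255,"travel":[0,1,-160],"twist":0}])

```text
time: 5.35
ee_pos: [0.6522, 0.1061, 0.0147]
tool_rot: [-3.141, -0.001, -0.005]
wrist_force: [-0.2, -0.6, 0.5]
gripper_width: 0.52
```

Request:
drive_tool(steps=[{"hand":255,"travel":[0,0,0],"twist":0},{"hand":255,"travel":[0,0,20],"twist":0},{"hand":255,"travel":[0,0,60],"twist":0},{"hand":255,"travel":[0,0,110],"twist":0}])

```text
time: 5.75
ee_pos: [0.6497, 0.1059, 0.1224]
tool_rot: [3.141, 0.0, -0.006]
wrist_force: [0.1, 0.3, -1.1]
gripper_width: 0.479
```

Request:
drive_tool(steps=[{"hand":255,"travel":[-35,35,10],"twist":0},{"hand":255,"travel":[-70,70,10],"twist":0},{"hand":255,"travel":[-105,105,10],"twist":0},{"hand":255,"travel":[-135,140,10],"twist":0},{"hand":255,"travel":[-160,170,10],"twist":0},{"hand":255,"travel":[-166,180,0],"twist":0},{"hand":255,"travel":[-166,180,-15],"twist":0},{"hand":255,"travel":[-166,180,-15],"twist":0}])

```text
time: 6.55
ee_pos: [0.484, 0.2857, 0.1063]
tool_rot: [3.14, 0.002, -0.004]
wrist_force: [0.3, -0.8, -0.4]
gripper_width: 0.474
```

```bash
python3 - <<'E'
from h import *
o=sensors.get_obs(); print(o["time"],o["ee_pos"],o["tool_rot"],o["gripper_width"],o["wrist_force"])
snap("wrist","w4");snap("side","d4")
E
```

```text
6.55 [0.48402483 0.28568092 0.10628347] [ 3.14015493e+00  1.52450328e-03 -3.94026843e-03] 0.474181125501569 [ 0.28231811 -0.82192812 -0.44962348]
```

View pics/w4.png

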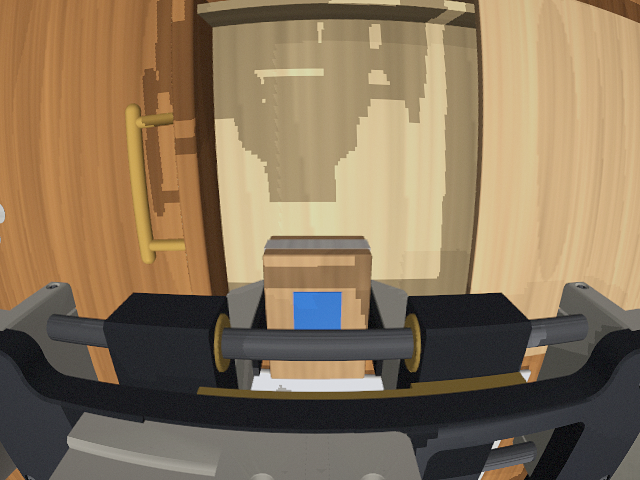

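View pics/d4.png

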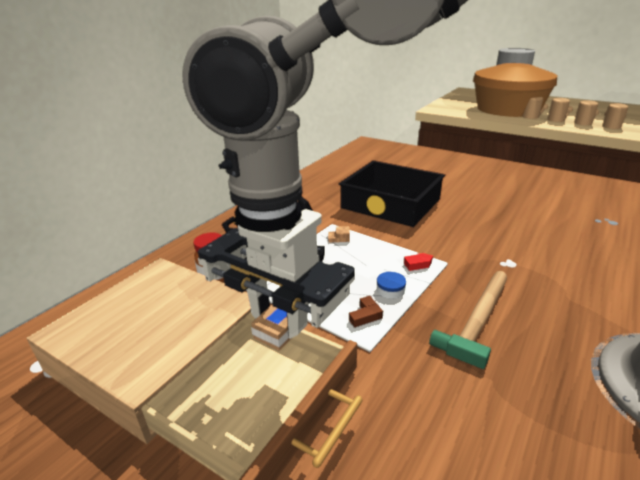

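```bash
python3 - <<'E'
from h import *
for p,z in [((197,50),.06),((220,290),.06),((484,40),.068),((470,290),.068),((340,22),.052),((137,105),.036),((149,255),.036)]: print(p,onz("w4",*p,z).round(4))
E
```

```text
(197, 50) [0.4172 0.4111 0.06  ]
(220, 290) [0.4243 0.2689 0.06  ]
(484, 40) [0.5756 0.4188 0.068 ]
(470, 290) [0.5774 0.2718 0.068 ]
(340, 22) [0.4965 0.4262 0.052 ]
(137, 105) [0.3669 0.3851 0.036 ]
(149, 255) [0.3668 0.2826 0.036 ]
```

Request:
drive_tool(steps=[{"hand":255,"travel":[6,0,-35],"twist":0},{"hand":255,"travel":[6,0,-60],"twist":0},{"hand":255,"travel":[6,0,-73],"twist":0},{"hand":255,"travel":[6,0,-79],"twist":0},{"hand":255,"travel":[6,0,-79],"twist":0}])

```text
time: 7.15
ee_pos: [0.4914, 0.2858, 0.0288]
tool_rot: [3.142, -0.001, 0.0]
wrist_force: [0.3, 0.8, -1.1]
gripper_width: 0.476
```

Request:
drive_tool(steps=[{"hand":255,"travel":[0,0,-2],"twist":0},{"hand":85,"travel":[0,0,-2],"twist":0},{"hand":85,"travel":[0,0,-2],"twist":0},{"hand":85,"travel":[0,0,25],"twist":0},{"hand":85,"travel":[0,0,70],"twist":0},{"hand":60,"travel":[0,0,120],"twist":0},{"hand":40,"travel":[-10,-35,130],"twist":0},{"hand":40,"travel":[-20,-80,130],"twist":0}])

```text
time: 7.95
ee_pos: [0.4725, 0.2068, 0.1621]
tool_rot: [-3.139, -0.005, -0.012]
wrist_force: [0.3, -2.1, 0.0]
gripper_width: 0.833
```

Request:
drive_tool(steps=[{"hand":40,"travel":[-10,-45,5],"twist":0},{"hand":40,"travel":[-20,-90,10],"twist":0},{"hand":40,"travel":[-23,-135,10],"twist":0},{"hand":40,"travel":[-23,-180,10],"twist":0},{"hand":40,"travel":[-23,-195,10],"twist":0},{"hand":40,"travel":[-23,-195,10],"twist":0}])

```text
time: 8.55
ee_pos: [0.4483, 0.0091, 0.1695]
tool_rot: [3.141, -0.006, 0.003]
wrist_force: [-0.5, 0.9, -0.4]
gripper_width: 0.839
```

```bash
python3 - <<'E'
from h import *
o=sensors.get_obs(); print(o["time"],o["ee_pos"],o["tool_rot"],o["gripper_width"],o["wrist_force"])
snap("wrist","w5");snap("scene","s5")
E
```

```text
8.55 [0.44830734 0.00905299 0.16949115] [ 3.14104462e+00 -5.61683162e-03  2.77072443e-03] 0.8390809541864437 [-0.48103043  0.86473205 -0.42869819]
```

View pics/w5.png

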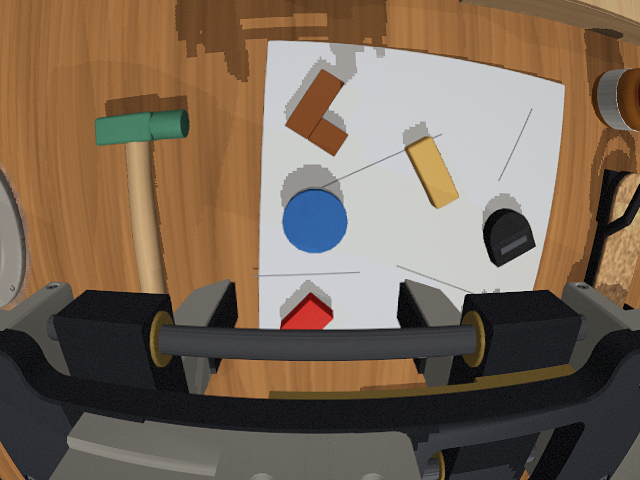

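View pics/s5.png

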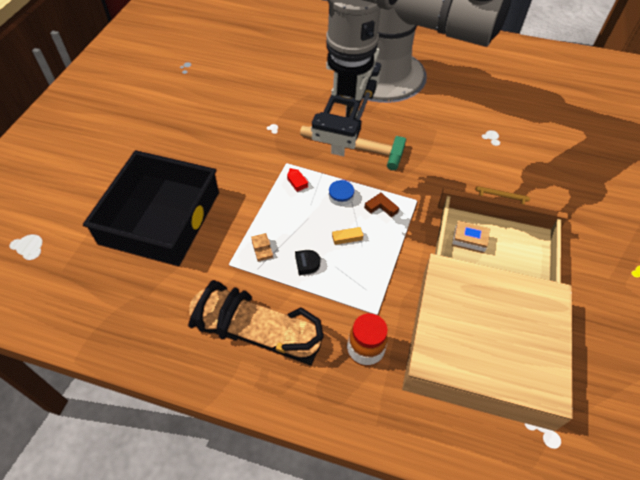

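```bash
python3 - <<'E'
from h import *
crop("wrist1",190,30,200,40,1,"x") if 0 else None
for n,p,z in [("tin",(315,220),.03),("tinL",(282,220),.03),("tinR",(348,220),.03)]: print(n,onz("w5",*p,z).round(4))
print(tri(("w5",315,220),("scene1",341.5,190)))
E
```

```text
tin [0.4468 0.0133 0.03  ]
tinL [0.4196 0.0134 0.03  ]
tinR [0.4739 0.0132 0.03  ]
(array([0.4468, 0.0119, 0.024 ]), [0.2, 0.2])
```

Request:
drive_tool(steps=[{"hand":40,"travel":[-1,4,-45],"twist":0},{"hand":40,"travel":[-1,4,-90],"twist":0},{"hand":40,"travel":[-1,4,-125],"twist":0},{"hand":40,"travel":[-1,4,-147],"twist":0},{"hand":40,"travel":[-1,4,-159],"twist":0},{"hand":255,"travel":[-1,4,-159],"twist":0},{"hand":255,"travel":[-1,4,-159],"twist":0},{"hand":255,"travel":[-1,4,-159],"twist":0}])

```text
time: 9.45
ee_pos: [0.4477, 0.0155, 0.0106]
tool_rot: [3.141, 0.002, 0.003]
wrist_force: [-1.4, -0.9, 0.0]
gripper_width: 0.634
```

Request:
drive_tool(steps=[{"hand":255,"travel":[0,0,0],"twist":0},{"hand":255,"travel":[0,0,20],"twist":0},{"hand":255,"travel":[0,0,60],"twist":0},{"hand":255,"travel":[0,0,110],"twist":0},{"hand":255,"travel":[10,45,120],"twist":0},{"hand":255,"travel":[20,90,120],"twist":0},{"hand":255,"travel":[30,135,120],"twist":0},{"hand":255,"travel":[40,180,120],"twist":0}])

```text
time: 10.25
ee_pos: [0.4873, 0.1968, 0.1308]
tool_rot: [-3.141, 0.001, -0.003]
wrist_force: [0.8, -0.3, -0.6]
gripper_width: 0.582
```

Request:
drive_tool(steps=[{"hand":255,"travel":[5,45,0],"twist":0},{"hand":255,"travel":[8,90,0],"twist":0},{"hand":255,"travel":[10,135,0],"twist":0},{"hand":255,"travel":[10,175,0],"twist":0},{"hand":255,"travel":[10,192,-15],"twist":0},{"hand":255,"travel":[10,192,-50],"twist":0},{"hand":255,"travel":[10,192,-85],"twist":0},{"hand":255,"travel":[10,192,-98],"twist":0}])

```text
time: 11.05
ee_pos: [0.4949, 0.3861, 0.0287]
tool_rot: [3.139, 0.001, -0.007]
wrist_force: [-0.0, -0.8, -1.2]
gripper_width: 0.581
```

Request:
drive_tool(steps=[{"hand":255,"travel":[0,0,-6],"twist":0},{"hand":255,"travel":[0,0,-8],"twist":0}])

```text
time: 11.25
ee_pos: [0.4976, 0.3871, 0.0244]
tool_rot: [-3.141, 0.0, -0.002]
wrist_force: [0.2, -0.1, -1.0]
gripper_width: 0.582
```

Request:
drive_tool(steps=[{"hand":65,"travel":[0,0,-1],"twist":0},{"hand":65,"travel":[0,0,-1],"twist":0},{"hand":65,"travel":[0,0,10],"twist":0},{"hand":65,"travel":[0,0,50],"twist":0},{"hand":150,"travel":[0,0,95],"twist":0},{"hand":255,"travel":[-45,-15,110],"twist":0},{"hand":255,"travel":[-90,-35,110],"twist":0},{"hand":255,"travel":[-135,-53,110],"twist":0}])

```text
time: 12.05
ee_pos: [0.3611, 0.3336, 0.1358]
tool_rot: [-3.139, 0.001, -0.005]
wrist_force: [0.2, -0.6, 0.3]
gripper_width: 0.449
```

Request:
drive_tool(steps=[{"hand":255,"travel":[-35,0,0],"twist":0},{"hand":255,"travel":[-35,0,0],"twist":0}])

```text
time: 12.25
ee_pos: [0.3233, 0.3334, 0.1353]
tool_rot: [-3.141, -0.003, 0.001]
wrist_force: [0.2, 0.4, -0.5]
gripper_width: 0.272
```

```bash
python3 - <<'E'
from h import *
o=sensors.get_obs(); print(o["time"],o["ee_pos"],o["tool_rot"],o["gripper_width"],o["wrist_force"])
snap("wrist","w6");snap("side","d6")
E
```

```text
12.25 [0.32333194 0.33337138 0.135343  ] [-3.14134908e+00 -3.00359312e-03  8.02324699e-04] 0.2719954670377327 [ 0.20720372  0.37357175 -0.48705065]
```

View pics/w6.png

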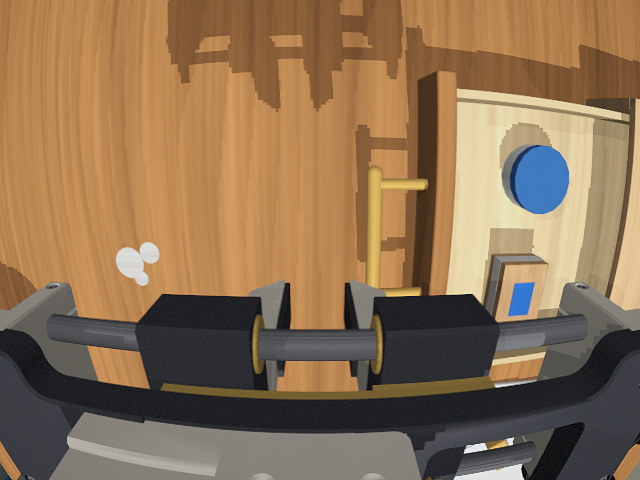

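View pics/d6.png

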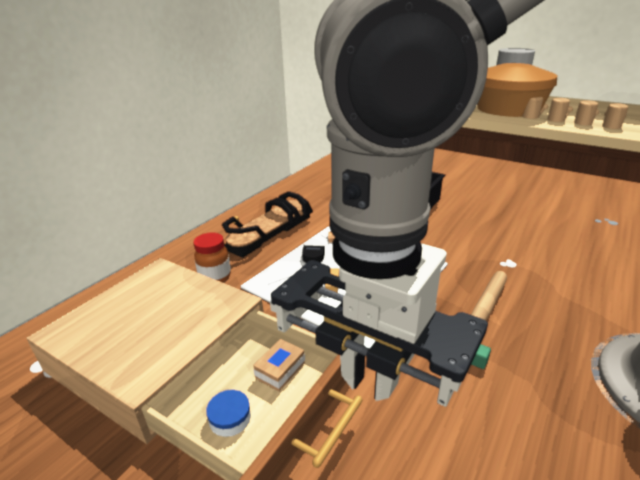

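Request:
drive_tool(steps=[{"hand":255,"travel":[0,0,0],"twist":0},{"hand":255,"travel":[0,0,-10],"twist":0},{"hand":255,"travel":[0,0,-50],"twist":0},{"hand":255,"travel":[0,0,-90],"twist":0},{"hand":255,"travel":[0,0,-108],"twist":0},{"hand":255,"travel":[5,0,-108],"twist":0},{"hand":255,"travel":[15,0,-108],"twist":0},{"hand":255,"travel":[25,0,-108],"twist":0}])

```text
time: 13.15
ee_pos: [0.3534, 0.3343, 0.0265]
tool_rot: [-3.141, 0.0, -0.001]
wrist_force: [-1.8, 0.8, -0.1]
gripper_width: 0.005
```

Request:
drive_tool(steps=[{"hand":255,"travel":[14,0,0],"twist":0},{"hand":255,"travel":[28,1,0],"twist":0},{"hand":255,"travel":[42,1,0],"twist":0},{"hand":255,"travel":[56,2,0],"twist":0},{"hand":255,"travel":[70,2,0],"twist":0},{"hand":255,"travel":[84,3,0],"twist":0},{"hand":255,"travel":[98,3,0],"twist":0},{"hand":255,"travel":[112,3,0],"twist":0}])

```text
time: 13.95
ee_pos: [0.466, 0.3372, 0.0267]
tool_rot: [-3.14, 0.001, -0.003]
wrist_force: [-1.9, 2.4, 2.5]
gripper_width: 0.006
```

Request:
drive_tool(steps=[{"hand":255,"travel":[10,0,0],"twist":0},{"hand":255,"travel":[18,0,0],"twist":0},{"hand":255,"travel":[24,0,0],"twist":0},{"hand":255,"travel":[28,0,0],"twist":0}])

```text
time: 14.35
ee_pos: [0.4927, 0.3371, 0.026]
tool_rot: [-3.141, 0.0, -0.001]
wrist_force: [-1.7, 1.3, 3.3]
gripper_width: 0.004
```

Request:
drive_tool(steps=[{"hand":255,"travel":[3,0,0],"twist":0},{"hand":255,"travel":[6,0,0],"twist":0}])

```text
time: 14.55
ee_pos: [0.4979, 0.337, 0.0257]
tool_rot: [3.141, 0.0, -0.0]
wrist_force: [-1.4, 1.9, 2.4]
gripper_width: 0.007
```

Request:
drive_tool(steps=[{"hand":255,"travel":[2,0,0],"twist":0},{"hand":255,"travel":[4,0,0],"twist":0}])

```text
time: 14.75
ee_pos: [0.502, 0.337, 0.0257]
tool_rot: [3.141, 0.0, -0.0]
wrist_force: [-1.5, 0.7, 2.5]
gripper_width: 0.003
```

Request:
drive_tool(steps=[{"hand":255,"travel":[2,0,0],"twist":0},{"hand":255,"travel":[4,0,0],"twist":0}])

```text
time: 14.95
ee_pos: [0.5036, 0.337, 0.0255]
tool_rot: [3.141, 0.0, -0.008]
wrist_force: [-14.7, 2.2, 11.0]
gripper_width: 0.004
```

Request:
drive_tool(steps=[{"hand":255,"travel":[0,0,0],"twist":0},{"hand":255,"travel":[0,0,0],"twist":0},{"hand":255,"travel":[-15,0,0],"twist":0},{"hand":255,"travel":[-25,0,20],"twist":0},{"hand":200,"travel":[-30,-20,65],"twist":0},{"hand":100,"travel":[-30,-60,110],"twist":0},{"hand":40,"travel":[-20,-105,140],"twist":0},{"hand":40,"travel":[-10,-150,150],"twist":0}])

```text
time: 15.75
ee_pos: [0.4947, 0.1966, 0.1751]
tool_rot: [-3.141, -0.003, -0.007]
wrist_force: [1.7, -0.3, 0.2]
gripper_width: 0.306
```

Request:
drive_tool(steps=[{"hand":40,"travel":[10,-45,10],"twist":0},{"hand":40,"travel":[20,-90,10],"twist":0},{"hand":40,"travel":[30,-135,10],"twist":0},{"hand":40,"travel":[35,-160,10],"twist":0},{"hand":40,"travel":[35,-160,10],"twist":0}])

```text
time: 16.25
ee_pos: [0.5294, 0.0337, 0.1821]
tool_rot: [3.14, -0.007, 0.0]
wrist_force: [-0.4, 0.8, -0.2]
gripper_width: 0.737
```

```bash
python3 - <<'E'
from h import *
o=sensors.get_obs(); print(o["time"],o["ee_pos"],o["tool_rot"],o["gripper_width"],o["wrist_force"])
snap("wrist","w7");snap("side","d7");snap("scene","s7")
E
```

```text
16.25 [0.52943528 0.03366627 0.18210888] [ 3.14024448e+00 -7.03611941e-03  3.84034758e-04] 0.7372438455409175 [-0.42119085  0.8429517  -0.20743566]
```

View pics/w7.png

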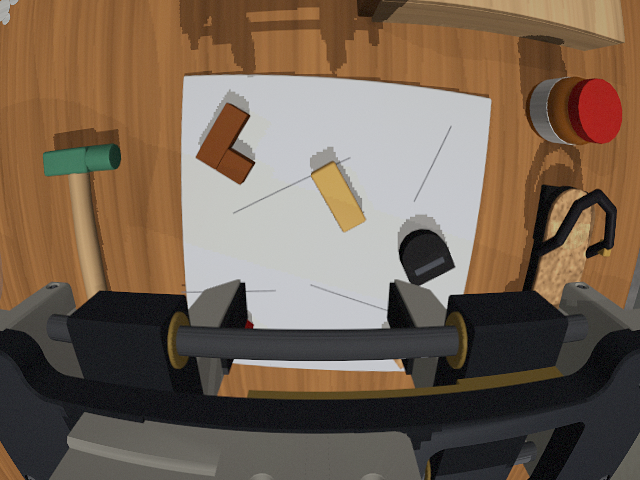

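View pics/s7.png

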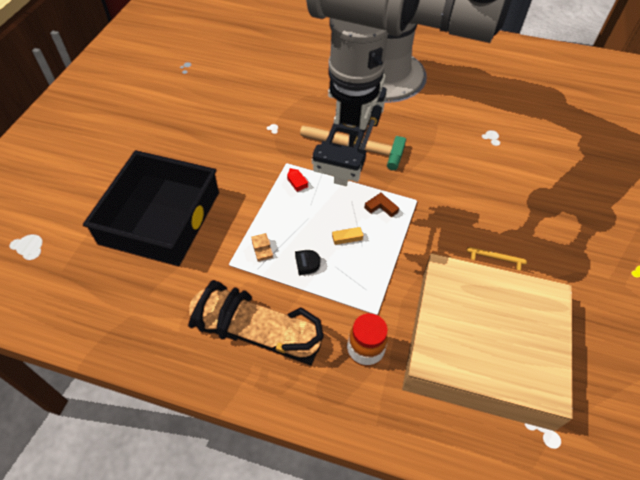

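The drawer looks shut. Next I'll measure the scraps in the enlarged wrist view.

```bash
python3 - <<'E'
from h import *
crop("w7",180,90,480,300,2,"w7c")
crop("s7",225,155,425,315,4,"s7c")
E
```

```text
(no output)
```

View pics/w7c.png

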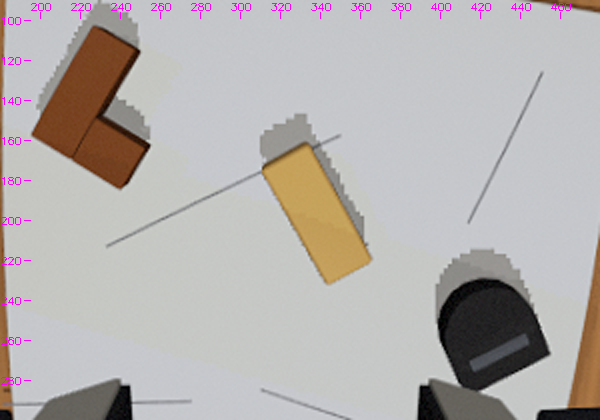

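```bash
python3 - <<'E'
from h import *
W=lambda a,b:onz("w7",a/2+180,b/2+90,.024)[:2]
c=[W(*p) for p in [(264,171),(310,145),(371,261),(328,284)]]
print("crepe",np.round(c,4).tolist(),np.mean(c,0).round(4),np.degrees(np.arctan2(*((c[1]+c[0]-c[2]-c[3])[::-1]))))
l=[W(*p) for p in [(97,26),(140,52),(101,119),(149,147),(122,187),(33,134)]]
print("L",np.round(l,4).tolist(),[np.degrees(np.arctan2(*((b-a)[::-1]))) for a,b in [(l[5],l[0]),(l[5],l[4])]])
h=[W(*p) for p in [(476,391),(550,353),(490,279),(438,325),(541,308)]]
print("heel",np.round(h,4).tolist(),np.degrees(np.arctan2(*((h[1]-h[0])[::-1]))))
# side/scene cross-check heights: use scene1 corners
S=lambda a,b:("scene1",a/4+225,b/4+155)
print(tri(("w7",264/2+180,171/2+90),S(541,290)),tri(("w7",371/2+180,261/2+90),S(438,345)))
E
```

```text
crepe [[0.5253, 0.0722], [0.5448, 0.0833], [0.5719, 0.0326], [0.5531, 0.0222]] [0.5487 0.0525] 118.61709053313065
L [[0.455, 0.1363], [0.4734, 0.1241], [0.4557, 0.096], [0.4763, 0.0833], [0.4638, 0.0662], [0.4246, 0.0909]] [np.float64(56.13124743726851), np.float64(-32.22180494608494)]
heel [[0.6249, -0.0307], [0.6605, -0.0121], [0.6269, 0.0244], [0.6038, 0.0026], [0.6532, 0.0104]] 27.616570153270462
(array([0.5252, 0.0722, 0.0167]), [0.9, 0.9]) (array([0.573 , 0.0319, 0.0165]), [1.2, 1.2])
```

Request:
drive_tool(steps=[{"hand":116,"travel":[10,10,0],"twist":8.5},{"hand":116,"travel":[19,19,-20],"twist":17},{"hand":116,"travel":[19,19,-65],"twist":25.5},{"hand":116,"travel":[19,19,-110],"twist":28.8},{"hand":116,"travel":[19,19,-150],"twist":28.8},{"hand":116,"travel":[19,19,-171],"twist":28.8},{"hand":116,"travel":[19,19,-171],"twist":28.8},{"hand":255,"travel":[19,19,-171],"twist":28.8}])

```text
time: 17.2
ee_pos: [0.5475, 0.0576, 0.0112]
tool_rot: [-3.042, -0.784, 0.001]
wrist_force: [0.1, -0.5, 0.8]
gripper_width: 0.496
```

Request:
drive_tool(steps=[{"hand":255,"travel":[0,0,0],"twist":0},{"hand":255,"travel":[0,0,0],"twist":0},{"hand":255,"travel":[0,0,0],"twist":0},{"hand":255,"travel":[0,0,20],"twist":0},{"hand":255,"travel":[0,0,65],"twist":0},{"hand":255,"travel":[0,0,110],"twist":0}])

```text
time: 17.8
ee_pos: [0.5471, 0.0563, 0.1224]
tool_rot: [-3.042, -0.781, 0.003]
wrist_force: [0.6, 0.4, -0.4]
gripper_width: 0.254
```

Request:
drive_tool(steps=[{"hand":255,"travel":[10,-48,10],"twist":-4},{"hand":255,"travel":[20,-96,10],"twist":-8},{"hand":255,"travel":[30,-144,10],"twist":-12},{"hand":255,"travel":[40,-192,10],"twist":-16},{"hand":255,"travel":[50,-240,10],"twist":-20},{"hand":255,"travel":[60,-288,10],"twist":-24},{"hand":255,"travel":[70,-336,10],"twist":-28.8},{"hand":255,"travel":[84,-384,10],"twist":-28.8}])

```text
time: 18.6
ee_pos: [0.6316, -0.3298, 0.132]
tool_rot: [3.141, -0.005, 0.001]
wrist_force: [0.2, 0.1, -0.3]
gripper_width: 0.254
```

Request:
drive_tool(steps=[{"hand":255,"travel":[12,-30,0],"twist":0},{"hand":255,"travel":[12,-30,-20],"twist":0},{"hand":255,"travel":[12,-30,-65],"twist":0},{"hand":255,"travel":[12,-30,-90],"twist":0},{"hand":150,"travel":[12,-30,-95],"twist":0},{"hand":150,"travel":[12,-30,-95],"twist":0},{"hand":150,"travel":[12,-30,-55],"twist":0},{"hand":116,"travel":[12,-30,-10],"twist":0}])

```text
time: 19.4
ee_pos: [0.6437, -0.3575, 0.1231]
tool_rot: [-3.141, -0.0, 0.001]
wrist_force: [0.2, -0.4, 0.5]
gripper_width: 0.458
```

Request:
drive_tool(steps=[{"hand":100,"travel":[-20,45,20],"twist":0},{"hand":60,"travel":[-45,90,40],"twist":0},{"hand":60,"travel":[-70,130,60],"twist":0},{"hand":60,"travel":[-95,160,60],"twist":0},{"hand":60,"travel":[-110,180,60],"twist":0},{"hand":60,"travel":[-110,180,60],"twist":0}])

```text
time: 20.0
ee_pos: [0.5332, -0.1754, 0.1852]
tool_rot: [3.14, 0.004, 0.007]
wrist_force: [-1.0, 0.2, 0.7]
gripper_width: 0.764
```

```bash
python3 - <<'E'
from h import *
o=sensors.get_obs(); print(o["time"],o["ee_pos"],o["tool_rot"],o["gripper_width"],o["wrist_force"])
snap("wrist","w8");snap("scene","s8")
crop("w8",150,120,500,330,2,"w8c")
E
```

```text
20.0 [ 0.53321268 -0.17537431  0.18522751] [3.13991148 0.00395452 0.00685328] 0.7638003168090316 [-1.00281254  0.24836943  0.70255431]
```

View pics/w8c.png

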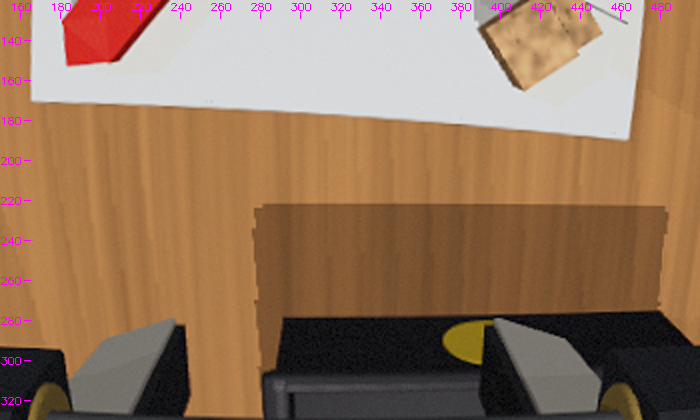

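View pics/s8.png

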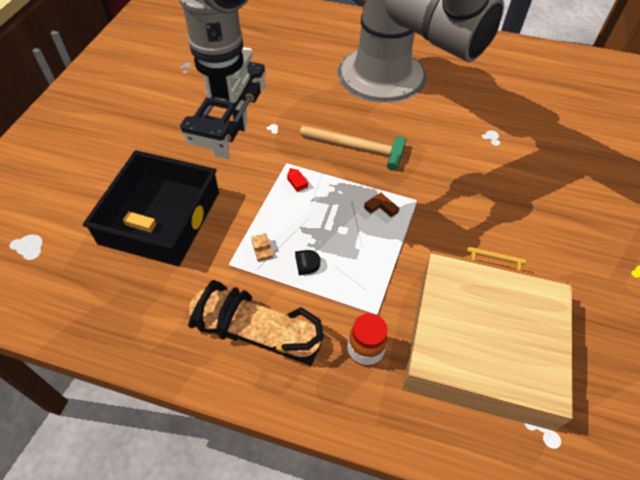

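Crepe is in the tub. I'll enlarge the crop for the cork and the red chunk.

```bash
python3 - <<'E'
from h import *
crop("w8",150,60,500,240,2,"w8d")
E
```

```text
(no output)
```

View pics/w8d.png

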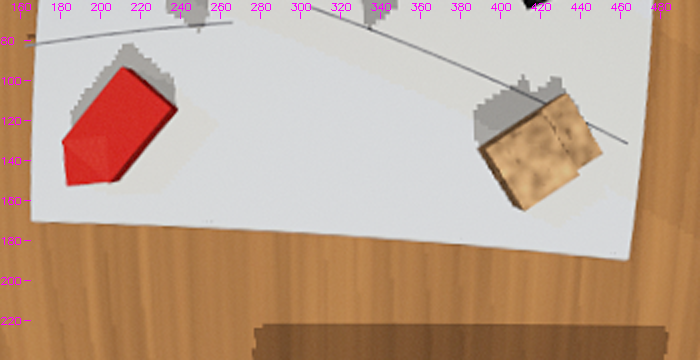

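```bash
python3 - <<'E'
from h import *
W=lambda a,b,z:onz("w8",a/2+150,b/2+60,z)[:2]
r=[W(*p,.024) for p in [(63,142),(125,68),(177,107),(116,181),(68,185)]]
ang=lambda a,b:np.degrees(np.arctan2(*((b-a)[::-1])))
print("red",np.round(r,4).tolist(),"c",np.mean(r[:4],0).round(4),ang(r[0],r[1]),ang(r[3],r[2]),ang(r[2],r[1]))
c=[W(480,150,.028),W(520,209,.028),W(579,174,.028)]; d=[W(567,94,.017),W(602,154,.017)]
print("cork",np.round(c,4).tolist(),np.round(d,4).tolist(),ang(c[1],c[2]),ang(c[1],c[0]),ang(d[1],d[0]))
print(((c[0]+c[1])/2).round(4),((d[0]+d[1])/2).round(4))
print(tri(("w8",125/2+150,68/2+60),("scene1",330/4+225,108/4+155)),tri(("w8",520/2+150,209/2+60),("scene1",106/4+225,325/4+155)))
E
```

```text
red [[0.4144, -0.0952], [0.4438, -0.0643], [0.4667, -0.0827], [0.4386, -0.1138], [0.416, -0.1145]] c [ 0.4409 -0.089 ] 46.36259616246357 47.8811105205558 141.2686706905862
cork [[0.5952, -0.1012], [0.6136, -0.1259], [0.6399, -0.1094]] [[0.6367, -0.074], [0.6544, -0.1]] 32.1316952865617 126.70311383440705 124.19218026260866
[ 0.6044 -0.1135] [ 0.6456 -0.087 ]
(array([ 0.4425, -0.0639,  0.019 ]), [0.1, 0.1]) (array([ 0.6149, -0.1257,  0.0223]), [0.8, 0.8])
```

Request:
drive_tool(steps=[{"hand":100,"travel":[30,25,0],"twist":-8.5},{"hand":100,"travel":[60,50,0],"twist":-17},{"hand":100,"travel":[84,70,0],"twist":-25.5},{"hand":100,"travel":[84,70,-30],"twist":-34},{"hand":100,"travel":[84,70,-75],"twist":-42.5},{"hand":100,"travel":[84,70,-115],"twist":-51},{"hand":100,"travel":[84,70,-135],"twist":-57},{"hand":100,"travel":[84,70,-135],"twist":-57}])

```text
time: 20.9
ee_pos: [0.6168, -0.1083, 0.0432]
tool_rot: [2.758, -1.501, -0.008]
wrist_force: [0.2, -0.9, 1.0]
gripper_width: 0.612
```

Request:
drive_tool(steps=[{"hand":100,"travel":[0,0,-30],"twist":0},{"hand":100,"travel":[0,0,-38],"twist":0},{"hand":255,"travel":[0,0,-38],"twist":0},{"hand":255,"travel":[0,0,-38],"twist":0},{"hand":255,"travel":[0,0,-38],"twist":0},{"hand":255,"travel":[0,0,-38],"twist":0},{"hand":255,"travel":[0,0,-15],"twist":0},{"hand":255,"travel":[0,0,30],"twist":0}])

```text
time: 21.7
ee_pos: [0.6156, -0.1071, 0.0743]
tool_rot: [2.76, -1.498, -0.011]
wrist_force: [0.5, -0.8, -0.2]
gripper_width: 0.351
```

Request:
drive_tool(steps=[{"hand":255,"travel":[0,-10,45],"twist":0},{"hand":255,"travel":[-5,-55,60],"twist":0},{"hand":255,"travel":[-12,-103,60],"twist":0},{"hand":255,"travel":[-20,-150,60],"twist":0},{"hand":255,"travel":[-30,-198,60],"twist":0},{"hand":255,"travel":[-40,-245,50],"twist":0},{"hand":255,"travel":[-40,-255,10],"twist":0},{"hand":255,"travel":[-40,-255,-28],"twist":0}])

```text
time: 22.5
ee_pos: [0.5774, -0.3663, 0.0487]
tool_rot: [2.757, -1.503, 0.006]
wrist_force: [0.7, 0.3, -1.4]
gripper_width: 0.349
```

Request:
drive_tool(steps=[{"hand":255,"travel":[0,0,0],"twist":0},{"hand":130,"travel":[0,0,0],"twist":0},{"hand":130,"travel":[0,0,0],"twist":0},{"hand":120,"travel":[0,0,40],"twist":0},{"hand":100,"travel":[0,0,85],"twist":0},{"hand":100,"travel":[-25,45,95],"twist":3},{"hand":100,"travel":[-50,90,95],"twist":6},{"hand":100,"travel":[-75,135,95],"twist":9}])

```text
time: 23.3
ee_pos: [0.5058, -0.2313, 0.1468]
tool_rot: [2.871, -1.274, 0.01]
wrist_force: [0.4, 0.5, 0.5]
gripper_width: 0.61
```

Request:
drive_tool(steps=[{"hand":100,"travel":[-20,45,0],"twist":3},{"hand":100,"travel":[-45,90,0],"twist":5},{"hand":100,"travel":[-59,134,0],"twist":5},{"hand":100,"travel":[-59,138,-30],"twist":5},{"hand":100,"travel":[-59,138,-30],"twist":5}])

```text
time: 23.8
ee_pos: [0.4457, -0.0926, 0.1138]
tool_rot: [2.925, -1.147, 0.0]
wrist_force: [-0.5, -0.1, 0.5]
gripper_width: 0.607
```

```bash
python3 - <<'E'
from h import *
o=sensors.get_obs(); print(o["time"],o["ee_pos"],o["tool_rot"],o["gripper_width"],o["wrist_force"])
snap("wrist","w9");snap("scene","s9")
E
```

```text
23.8 [ 0.44570662 -0.09255789  0.11384455] [ 2.92484721e+00 -1.14651239e+00  2.24289219e-04] 0.6066238600533352 [-0.46945746 -0.14923684  0.46329685]
```

View pics/w9.png

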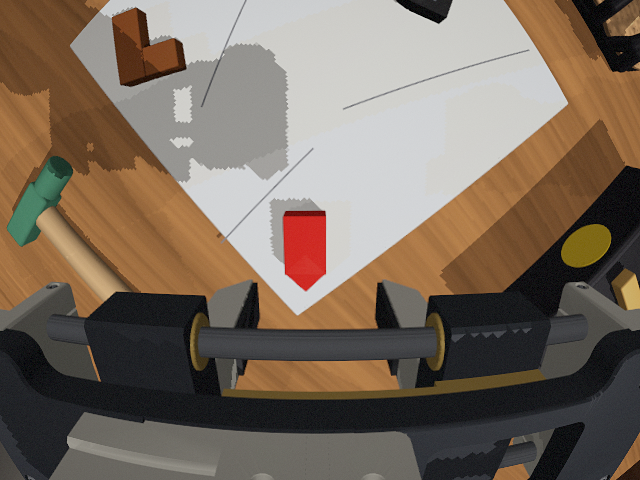

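View pics/s9.png

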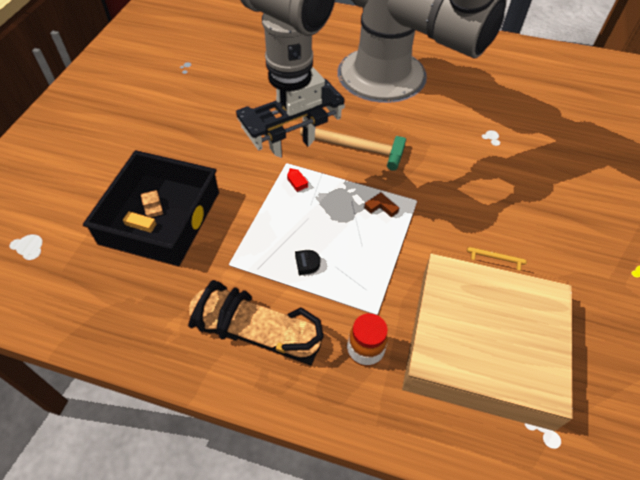

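```bash
python3 - <<'E'
from h import *
r=[onz("w9",*p,.024)[:2] for p in [(284,215),(326,215),(326,275),(284,275)]]
print(np.round(r,4).tolist(),np.mean(r,0), tcp()[:3,:3].round(3)[:2,0])
E
```

```text
[[0.4432, -0.0627], [0.4642, -0.0822], [0.4345, -0.1147], [0.4124, -0.0943]] [ 0.4385642  -0.08849404] [ 0.732 -0.681]
```

Request:
drive_tool(steps=[{"hand":100,"travel":[-6,3,-40],"twist":0},{"hand":100,"travel":[-6,3,-80],"twist":0},{"hand":100,"travel":[-6,3,-102],"twist":0},{"hand":100,"travel":[-6,3,-102],"twist":0},{"hand":255,"travel":[-6,3,-102],"twist":0},{"hand":255,"travel":[-6,3,-102],"twist":0},{"hand":255,"travel":[-6,3,-102],"twist":0},{"hand":255,"travel":[-6,3,-102],"twist":0}])

```text
time: 24.7
ee_pos: [0.4412, -0.0917, 0.0125]
tool_rot: [2.923, -1.151, 0.004]
wrist_force: [-1.3, 0.9, 6.3]
gripper_width: 0.324
```

Request:
drive_tool(steps=[{"hand":255,"travel":[0,0,25],"twist":0},{"hand":255,"travel":[0,0,70],"twist":0},{"hand":255,"travel":[10,-20,115],"twist":0},{"hand":255,"travel":[35,-60,120],"twist":0},{"hand":255,"travel":[65,-98,120],"twist":0},{"hand":255,"travel":[95,-135,120],"twist":0},{"hand":255,"travel":[125,-170,120],"twist":0},{"hand":255,"travel":[140,-198,110],"twist":0}])

```text
time: 25.5
ee_pos: [0.583, -0.2919, 0.1231]
tool_rot: [2.922, -1.151, 0.008]
wrist_force: [-0.6, -0.1, -0.2]
gripper_width: 0.324
```

Request:
drive_tool(steps=[{"hand":255,"travel":[0,3,-40],"twist":0},{"hand":255,"travel":[0,3,-68],"twist":0},{"hand":130,"travel":[0,3,-68],"twist":0},{"hand":130,"travel":[0,3,-68],"twist":0},{"hand":120,"travel":[0,3,-30],"twist":0},{"hand":110,"travel":[0,3,15],"twist":0},{"hand":100,"travel":[-15,50,30],"twist":0},{"hand":100,"travel":[-30,97,30],"twist":0}])

```text
time: 26.3
ee_pos: [0.5529, -0.1943, 0.1575]
tool_rot: [2.921, -1.154, 0.019]
wrist_force: [0.8, 0.5, -1.0]
gripper_width: 0.605
```

Request:
drive_tool(steps=[{"hand":100,"travel":[-15,47,0],"twist":3},{"hand":100,"travel":[-30,94,0],"twist":6},{"hand":100,"travel":[-50,140,0],"twist":9.5},{"hand":100,"travel":[-65,187,0],"twist":9.5},{"hand":100,"travel":[-82,234,0],"twist":9.5},{"hand":100,"travel":[-95,280,0],"twist":9.5},{"hand":100,"travel":[-95,306,0],"twist":9.5},{"hand":100,"travel":[-95,306,-10],"twist":9.5}])

```text
time: 27.1
ee_pos: [0.4572, 0.116, 0.145]
tool_rot: [-3.007, 0.897, -0.012]
wrist_force: [0.5, -0.7, -0.5]
gripper_width: 0.611
```

```bash
python3 - <<'E'
from h import *
o=sensors.get_obs(); print(o["time"],o["ee_pos"],o["tool_rot"],o["gripper_width"],o["wrist_force"],tcp()[:2,0])
snap("wrist","w10");snap("scene","s10")
E
```

```text
27.1 [0.45722045 0.11599231 0.14498201] [-3.00681724  0.89743866 -0.01210511] 0.6112740978264831 [ 0.5285274  -0.67197161 -0.45372579] [ 0.83638033 -0.5481129 ]
```

View pics/w10.png

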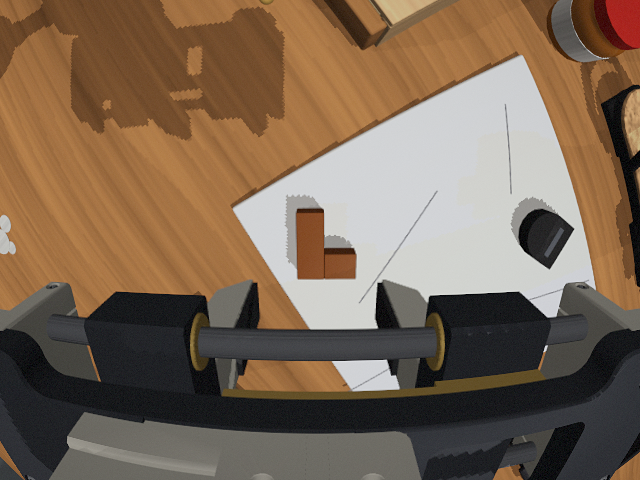

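View pics/s10.png

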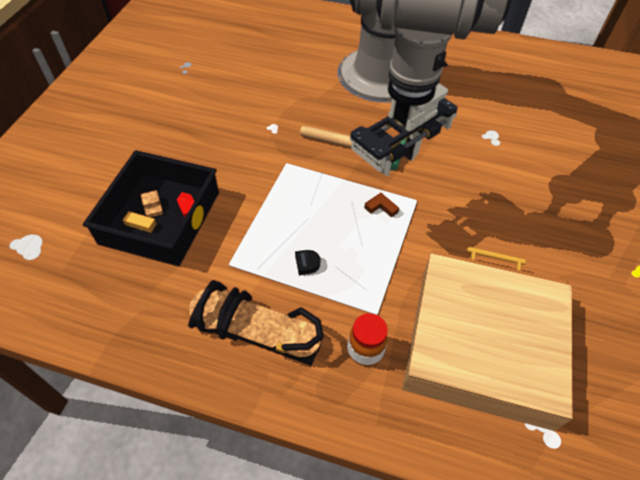

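```bash
python3 - <<'E'
from h import *
for p in [(310,231),(310,212),(310,279)]: print(onz("w10",*p,.024))
E
```

```text
[0.45396693 0.11904655 0.024     ]
[0.46229033 0.13161906 0.024     ]
[0.43171973 0.08552118 0.024     ]
```

Request:
drive_tool(steps=[{"hand":110,"travel":[-3,3,-45],"twist":0},{"hand":110,"travel":[-3,3,-90],"twist":0},{"hand":110,"travel":[-3,3,-120],"twist":0},{"hand":110,"travel":[-3,3,-134],"twist":0},{"hand":110,"travel":[-3,3,-134],"twist":0},{"hand":255,"travel":[-3,3,-134],"twist":0},{"hand":255,"travel":[-3,3,-134],"twist":0},{"hand":255,"travel":[-3,3,-134],"twist":0}])

```text
time: 28.0
ee_pos: [0.4532, 0.1152, 0.0078]
tool_rot: [-3.008, 0.907, -0.002]
wrist_force: [0.4, -0.4, -0.3]
gripper_width: 0.356
```

Request:
drive_tool(steps=[{"hand":255,"travel":[0,0,0],"twist":0},{"hand":255,"travel":[0,0,20],"twist":0},{"hand":255,"travel":[0,0,65],"twist":0},{"hand":255,"travel":[10,-20,110],"twist":0},{"hand":255,"travel":[30,-65,120],"twist":0},{"hand":255,"travel":[50,-110,120],"twist":0},{"hand":255,"travel":[75,-153,120],"twist":0},{"hand":255,"travel":[95,-198,120],"twist":0}])

```text
time: 28.8
ee_pos: [0.5486, -0.084, 0.1279]
tool_rot: [-3.008, 0.905, -0.002]
wrist_force: [1.4, 0.9, -1.0]
gripper_width: 0.239
```

Request:
drive_tool(steps=[{"hand":255,"travel":[22,-44,0],"twist":0},{"hand":255,"travel":[44,-88,0],"twist":0},{"hand":255,"travel":[66,-132,0],"twist":0},{"hand":255,"travel":[88,-176,0],"twist":0},{"hand":255,"travel":[106,-216,0],"twist":0},{"hand":255,"travel":[106,-216,-35],"twist":0},{"hand":255,"travel":[106,-216,-70],"twist":0},{"hand":255,"travel":[106,-216,-70],"twist":0}])

```text
time: 29.6
ee_pos: [0.6501, -0.2967, 0.0509]
tool_rot: [-3.005, 0.905, 0.018]
wrist_force: [-0.3, 0.4, -0.2]
gripper_width: 0.237
```

Request:
drive_tool(steps=[{"hand":130,"travel":[0,0,0],"twist":0},{"hand":130,"travel":[0,0,0],"twist":0},{"hand":120,"travel":[0,0,40],"twist":0},{"hand":80,"travel":[0,0,85],"twist":0},{"hand":60,"travel":[-5,48,110],"twist":8.5},{"hand":60,"travel":[-10,96,110],"twist":17},{"hand":60,"travel":[-15,145,110],"twist":25.5},{"hand":60,"travel":[-20,190,110],"twist":34}])

```text
time: 30.4
ee_pos: [0.6341, -0.1061, 0.1709]
tool_rot: [3.14, 0.024, 0.009]
wrist_force: [-0.1, -0.5, 0.0]
gripper_width: 0.76
```

Request:
drive_tool(steps=[{"hand":80,"travel":[0,40,0],"twist":8.5},{"hand":80,"travel":[0,75,0],"twist":17},{"hand":80,"travel":[0,85,0],"twist":25.5},{"hand":80,"travel":[0,85,0],"twist":27},{"hand":80,"travel":[0,85,0],"twist":27}])

```text
time: 30.9
ee_pos: [0.6343, -0.0234, 0.1693]
tool_rot: [3.051, 0.743, 0.005]
wrist_force: [0.6, -0.1, -0.6]
gripper_width: 0.685
```

```bash
python3 - <<'E'
from h import *
o=sensors.get_obs(); print(o["time"],o["ee_pos"],o["tool_rot"],o["gripper_width"],o["wrist_force"],tcp()[:2,0])
snap("wrist","w11");snap("scene","s11")
E
```

```text
30.9 [ 0.63427702 -0.0234466   0.16930273] [3.05076185 0.74315016 0.00458565] 0.6852243120106628 [ 0.64438992 -0.05824563 -0.62930234] [0.88796671 0.45990119]
```

View pics/w11.png

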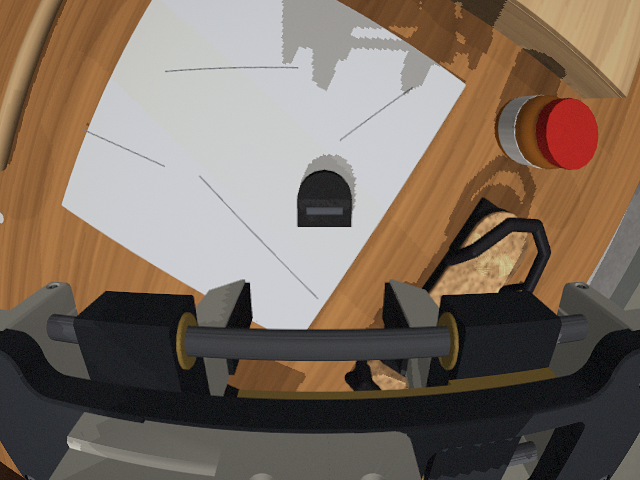

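View pics/s11.png

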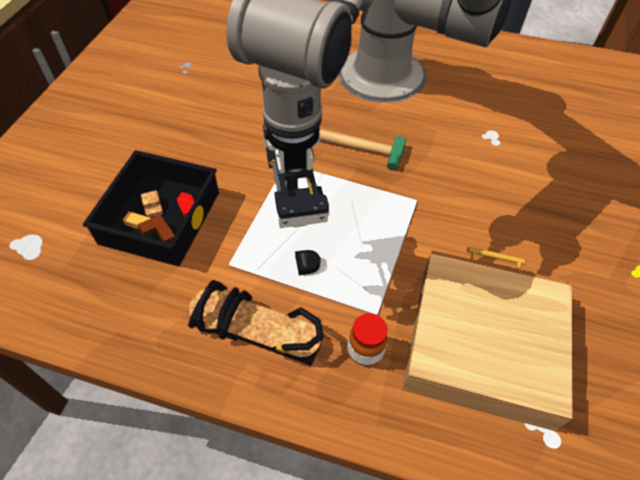

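```bash
python3 - <<'E'
from h import *
for p in [(325,212),(297,226),(352,226),(325,171),(325,226)]: print(onz("w11",*p,.024))
E
```

```text
[ 0.63574425 -0.01194189  0.024     ]
[ 0.62044233 -0.0334284   0.024     ]
[ 0.66156366 -0.01212877  0.024     ]
[0.61983633 0.01843022 0.024     ]
[ 0.64135171 -0.02262081  0.024     ]
```

Request:
drive_tool(steps=[{"hand":75,"travel":[1,12,-45],"twist":0},{"hand":75,"travel":[1,12,-90],"twist":0},{"hand":75,"travel":[1,12,-130],"twist":0},{"hand":75,"travel":[1,12,-158],"twist":0},{"hand":75,"travel":[1,12,-158],"twist":0},{"hand":255,"travel":[1,12,-158],"twist":0},{"hand":255,"travel":[1,12,-158],"twist":0},{"hand":255,"travel":[1,12,-158],"twist":0}])

```text
time: 31.8
ee_pos: [0.6349, -0.0118, 0.0097]
tool_rot: [3.052, 0.744, 0.001]
wrist_force: [-0.9, 0.3, -0.9]
gripper_width: 0.499
```

Request:
drive_tool(steps=[{"hand":255,"travel":[0,0,0],"twist":0},{"hand":255,"travel":[0,0,20],"twist":0},{"hand":255,"travel":[0,0,65],"twist":0},{"hand":255,"travel":[0,-20,105],"twist":0},{"hand":255,"travel":[0,-68,115],"twist":0},{"hand":255,"travel":[0,-116,115],"twist":0},{"hand":255,"travel":[-5,-164,115],"twist":0},{"hand":255,"travel":[-10,-212,115],"twist":0}])

```text
time: 32.6
ee_pos: [0.6243, -0.2249, 0.1247]
tool_rot: [3.051, 0.747, 0.001]
wrist_force: [-0.2, -0.5, -0.1]
gripper_width: 0.498
```

Request:
drive_tool(steps=[{"hand":255,"travel":[-10,-48,0],"twist":0},{"hand":255,"travel":[-12,-92,0],"twist":0},{"hand":255,"travel":[-12,-97,-30],"twist":0},{"hand":255,"travel":[-12,-97,-62],"twist":0},{"hand":255,"travel":[-12,-97,-62],"twist":0},{"hand":90,"travel":[-12,-97,-62],"twist":0},{"hand":90,"travel":[-12,-97,-62],"twist":0},{"hand":90,"travel":[-12,-97,-20],"twist":0}])

```text
time: 33.4
ee_pos: [0.6107, -0.3182, 0.1009]
tool_rot: [-3.045, -0.746, 0.009]
wrist_force: [0.3, 0.2, -0.4]
gripper_width: 0.644
```

Request:
drive_tool(steps=[{"hand":90,"travel":[0,0,45],"twist":0},{"hand":60,"travel":[-30,35,85],"twist":0},{"hand":60,"travel":[-80,35,100],"twist":0},{"hand":60,"travel":[-110,35,100],"twist":0},{"hand":60,"travel":[-130,50,100],"twist":0},{"hand":60,"travel":[-130,50,100],"twist":0}])

```text
time: 34.0
ee_pos: [0.4812, -0.2689, 0.2075]
tool_rot: [3.049, 0.746, 0.004]
wrist_force: [-0.4, -0.9, -0.2]
gripper_width: 0.766
```

```bash
python3 - <<'E'
from h import *
o=sensors.get_obs(); print(o["time"],o["ee_pos"],o["gripper_width"],o["wrist_force"])
snap("scene","s12");snap("side","d12"); crop("s12",75,140,235,270,4,"s12t")
crop("s12",395,220,595,430,3,"s12d")
E
```

```text
34.0 [ 0.48117467 -0.26891216  0.20752601] 0.7657180276253042 [-0.39453176 -0.90202487 -0.20922117]
```

View pics/s12t.png

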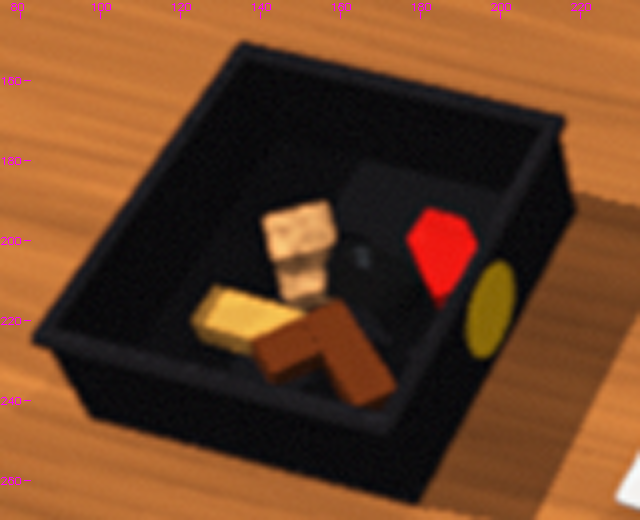

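View pics/s12.png

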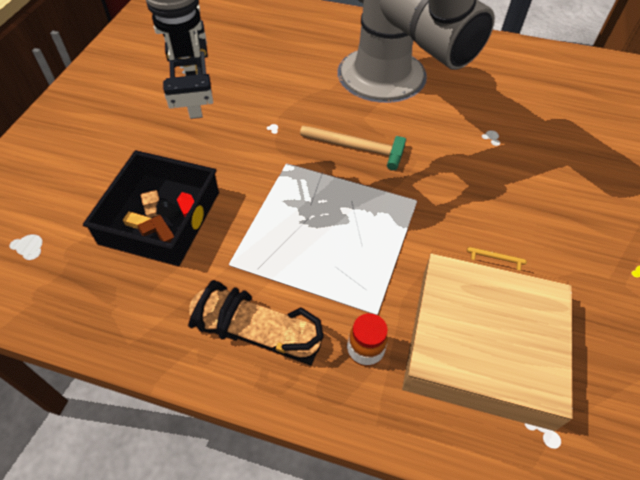

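View pics/d12.png

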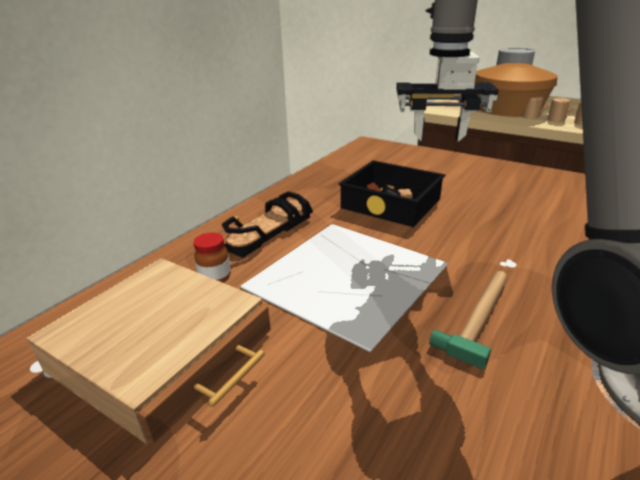

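View pics/s12d.png

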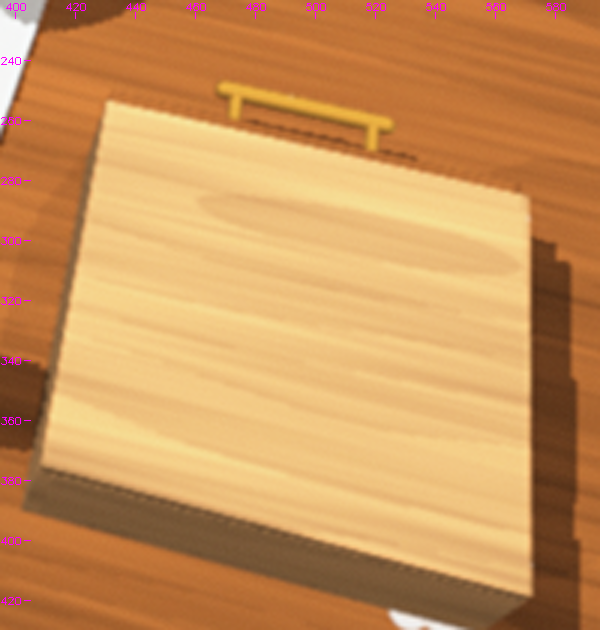

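```bash
python3 - <<'E'
from h import *
S=lambda a,b:("s12",a/3+395,b/3+220)
a,b=onz(*S(220,87),.036),onz(*S(391,125),.036); print(a,b)
c,d=onz(*S(105,100),.068),onz(*S(529,196),.068); print(c,d)
n=np.array([np.cos(np.radians(2)),np.sin(np.radians(2)),0]); print("drawer est", ((c+d)/2-(a+b)/2)@n-.052)
im=cv2.imread("pics/s12.png")[140:270,75:235].astype(float); im=np.clip(im*4,0,255).astype(np.uint8)
cv2.imwrite("pics/s12e.png",cv2.resize(im,None,fx=4,fy=4))
E
```

```text
[0.52809745 0.28364601 0.036     ] [0.52512902 0.38909445 0.036     ]
[0.58358375 0.21361076 0.068     ] [0.5767568  0.45972912 0.068     ]
drawer est 0.0015348718226457572
```

View pics/s12e.png

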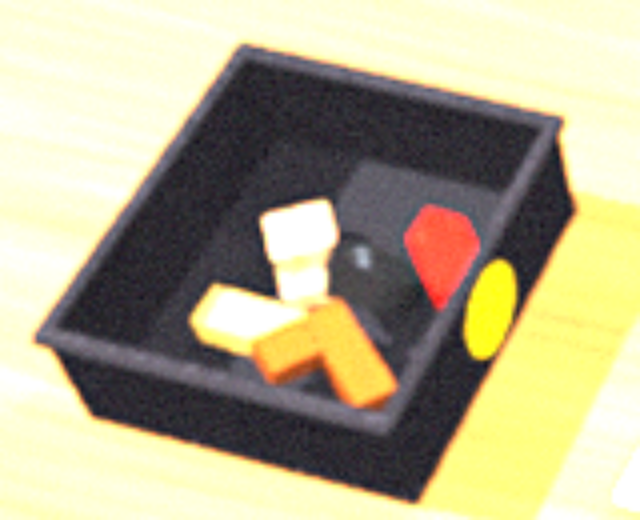

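All five scraps are in the tub, with the heel showing as a dark patch in the middle. The drawer is at about 1.5 mm, so I'm handing in.

```bash
python3 - <<'E'
from rig import arm
print(arm.finish_job())
E
```

```text
the job is handed in; nothing more can be done
None
```

The job is done and handed in at about 34 s. I hooked the drawer open to about 160 mm, laid in the tack box and eyelet tin, and pushed it shut until it hit its stop (about 15 N). Then I put the crepe, cork, red chunk, sole leather and old heel into the tub. The thread spool was not there today.

My last checks, all from the camera pictures:
- **Board and tub:** the board is empty and all five scraps lie below the tub rim. The leather rests partly on the crepe.
- **Drawer:** it measures about 1.5 mm from shut. Both pieces of stock were seen lying inside just before I closed it.
- **Sandal and glue jar:** neither shows any movement.
- **Grip:** every grasp held, and nothing was visibly knocked aside.

**Disagreement:** heights of the tops measured from two views came out 4 to 8 mm lower than the text gives, e.g. about 27 mm against 34 mm for the tack box. I took this as a camera calibration offset and set the grasp heights from the text's values.

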